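# Bolt the bench-centre tailstock down with a T-bolt

## Task

Clamp the bench centre's tailstock to its bed where it stands. Take the T-bolt, with the nut on it, out of the sloping bolt stand, lower its head lengthwise into the bed's T-slot in front of the open notch of the tailstock's foot, turn it a quarter turn clockwise so that the head lies square across under the slot's lips, and slide the bolt fully home into the notch. Then tighten the nut clockwise until it holds the foot down firmly and let go, without shifting the tailstock or disturbing the other bolts and things on the bench.

Things in the scene. Friction and masses are not known exactly. Their poses are not given: they have to be found in the camera images.
- bed: Fixed cast bed, 150 mm wide (its x), 510 mm long (y from -200 to +310 mm), top face 60 mm high. Origin: underside, on the slot's centre line; y runs along the slot towards the fixed headstock at the +y end. T-slot along y at x = 0, ends closed: mouth 24 mm wide (edges chamfered 3 mm), lips 18 mm thick, below them a chamber 40 mm wide, 16 mm high, its floor 26 mm above the bench.
- tailstock: Grey iron tailstock, about 4.5 kg, loose on the bed astride the slot, axes as the bed's. Origin: on its underside in the middle of the notch. Foot plate 75 wide, 20 mm thick, from y = -25 to +65 mm, with a notch 24 mm wide open to -y and ending at y = +12. Beyond y = +65 the body, 83 mm tall (a small lever on it, y over 100, stands to 110). The slot is free for 100 mm or more on the foot's -y side.
- notch (a point): Middle of the notch in the tailstock's foot, on the foot's top face (80 mm above the bench): the bolt's axis belongs here.
- tbolt: Steel T-bolt, 118 mm long, about 0.4 kg with its nut. Origin: centre of the head's underside; z along the bolt to its threaded end; x along the head. Head 35 x 19 mm, 14 thick; above it a neck to z = 24, square (20 mm) with two corners rounded, so that in the slot it turns only clockwise (from above), 90 deg to about 103, and stops; shank 18 mm dia. Its top 33 mm stands bare above the nut.
- nut: Collar nut on the T-bolt: round collar 37 mm dia, 6 mm thick, below a hexagon 30 mm across flats, 24 mm high. Origin: centre of the collar's underside, at first 55 mm above the bolt's origin (3 mm more than lips plus foot take up); z as the bolt's. Flats face 30, 90, 150.. deg from its x axis.
- nut_turn (a joint): Turn of the nut on the bolt, rad, 0 at the start, growing clockwise seen from the threaded end (tightening). Quick thread, 8 mm per turn (1.27 mm per rad), 0.1 N m of drag: it stays where it is left. In the notch it has 3 mm of slack to take up (2.4 rad) after which it stops hard within 0.1 rad; firm takes about 0.4 N m. If gripped, let it come down 1 to 2 mm onto the foot meanwhile.
- stand: Fixed wooden bolt stand, 200 mm wide (its y), origin at the centre of its underside. A notched rail holds three bolts side by side, 66 mm apart, hanging by their collars, axes tilted 35 deg from vertical: tops lean to the stand's -x. Notches 22 mm wide are open to the front, up and to +x (square to the bolt axis): lift a bolt a few mm along its axis, then draw it out 45 mm that way; its head cannot pass up through the rail. The T-bolt's own x points that way out.
- hexbolt: Another bolt on the stand, to be left: hexagon head, same collar nut, but only 15 mm of thread stands above the nut. Origin: underside of its head.
- eyebolt: Eye bolt on the stand, to be left: a ring 43 mm across on top of its collar, no nut. Origin 55 mm below the collar along its axis.
- spanner: Bystander: open-ended steel spanner, 190 mm, lying on the bench.
- vblock: Bystander: steel V-block, 60 x 50 x 52 mm.
- gauge_stand: Bystander: dial gauge on a magnetic base with an upright rod, 185 mm tall.
- oil_jar: Bystander: white plastic bottle, 60 mm dia, 110 mm tall.
- specimen_tray: Bystander: grey tray 120 x 170 mm, 22 mm high, with round black mounted specimens.
- mould: Bystander: black round mounting mould, 63 mm dia, 65 mm tall with its steel plunger.
Mind the look-alikes: they are no part of the job. What is shaped like the tailstock but yellow is not meant. Leave any orange look-alike of the tbolt alone.

How it is judged:
By the outcome, as a careful person would: the job done as asked, in the order asked, and still so for the second after the job is handed in, with the robot touching nothing.
It also fails if it takes over 67 s, if anything falls off the work surface, if the arm or the gripper's body presses on something with over 40 N, if the wrist force passes 120 N, or if a joint passes its speed limit or range.

## Robot

A 7-joint arm with a two-finger parallel gripper is mounted at the origin on the work surface. World frame = base frame: x ahead of the robot, y to its left, z up, the work surface at z = 0. Lengths are in m, angles in rad, forces in N, time in s.
With the tool pointing down it reaches from about 0.35 to 0.9 m from the base axis. Payload 8.1 kg.
Tool frame: the origin (TCP) lies midway between the tips of the shut fingers; the grasp point (between the pads) lies 19 mm behind it; z points along the fingers, y is the line along which they close (so a half turn about z gives the same grasp; the last joint's range is limited). The gripper opens to 85 mm and grips with 20 to 120 N. Pads are 22 mm wide; open, the fingers measure 114 mm over their backs; the gripper's body (76 mm by 85 mm) begins 54 mm behind the grasp point. The pads swing forward as they close: fully open they stand 13 mm farther back than shut.
Start: joints at [1.143, 0.434, 0.025, 1.573, -0.012, 1.134, -0.075], TCP at [0.199, -0.592, 0.198] pointing down, gripper open.
Joint ranges: [-2.62, 2.62], [-0.44, 2.09], [-1.27, 1.32], [0.08, 2.57], [-1.32, 4.46], [0.12, 2], [-2.74, 2.74]. Speed limits (rad/s): [2.22, 2.22, 3.01, 3.01, 3.14, 3.14, 3.14].

## Interface

Orientations are given as [roll, pitch, yaw] about the fixed x, y, z axes, in that order (R = Rz(yaw) Ry(pitch) Rx(roll)).
In Python, from plant import manip gives the robot as it stands.
- The arm moves only by the tool move_arm, never from a script. Its argument "steps" is a list of rows, each an object of numbers: "tx", "ty", "tz": the shift along the tool's x, y, z scaled (see below); "roll": the turn about the tool's z scaled (see below). In form: [{"tx": .., "ty": .., "tz": .., "roll": ..}, ...]. A call has 1 to 20 rows; each row shifts and turns the commanded pose from where the row before left it, along the tool's axes as they then stand; what a row does not reach is not made up. The controller multiplies each number of a shift by 10 cm and each number of a turn by 2 rad. A row lasts 1/12 s, in which the tool goes at most 41.7 mm and 7.16 degrees, less where a joint would pass 70% of its speed; a pose out of reach is approached as far as the arm can. A call with a number of a shift or a turn outside -1 to 1 is refused whole. A call with a gripper value outside its range is refused whole. "grip" is the finger opening in mm, from 0 to 85.4, set as the call begins (left out, the last holds). The fingers move at their own pace and stop on an object; "grip_force" is the grip in N (left out, the last holds). Time passes only in rows, so rows that do not move let the fingers close. It gives the time, the measured TCP pose, the force, the opening and the grip force at its end, in the units of the state.
- manip.read_state(): the state, without advancing time (a new reading comes with each control period).
- manip.grab_frame(name): name is "side" or "top"; returns the picture (384x512x3 uint8, red, green, blue); there is no depth.
- manip.calibration(name): a dict with "fx", "fy", "cx", "cy" (pixels), "rvec" (rotation vector, rad) and "tvec" (3), from world to camera coordinates, as OpenCV has them. Camera axes: x right, y down, z forward; pixel columns grow to the right and rows downward; lengths in m; the calibration is good to about 2 mm. A picture is of the moment at which its call begins. calibration takes no time and is no camera call.
- manip.finish_job(): hands the job in; it is judged then, once.
The state is a dict: "time_s": time; "qpos": joint angles; "qvel": joint speeds; "tau": joint torques, N m; "position": TCP position; "eef_rot": TCP orientation; "ft_force": force on the tool from outside, world axes, zero at the start; "wrist_torque": the same for the moment, N m; "gripper_width": finger opening in m; "grip_force": force on a finger pad.
Only numpy, scipy, OpenCV 4.12 (cv2) and the standard library are available. Lean on these libraries where they do the work, as an engineer would, in place of code of your own. Each camera call takes 0.05 s, during which the arm holds its last target. There are 200 camera calls.

## Working session

There is one attempt and no reset: what is moved stays moved. The work goes in short steps, Python scripts to look and compute and a tool call to move; the robot and the scene stay as the last step left them, time stands still between calls to the robot, and variables do not carry over. Pictures are saved under pics/ and viewed, at most 10 in all, crops included, and the job is handed in when it is done.

Besides the shell and the picture viewer there is one more tool, called after ">>>" by a JSON object that holds its "method" and its "body", one argument or row to a line. move_arm: Moves the arm, as the interface text tells. Shifts and turns lie within -1 to 1; 1 stands for 10 cm of shift or 2 rad of turn. Its arguments: {"type":"object","properties":{"steps":{"type":"array","items":{"type":"object","properties":{"tx":{"type":"number","minimum":-1,"maximum":1},"ty":{"type":"number","minimum":-1,"maximum":1},"tz":{"type":"number","minimum":-1,"maximum":1},"roll":{"type":"number","minimum":-1,"maximum":1}}}},"grip":{"type":"number"},"grip_force":{"type":"number"}},"required":["steps"]}

```bash
mkdir -p pics; ls
python3 - <<'E'
from plant import manip
import cv2
for n in("side","top"):
    f=manip.grab_frame(n); cv2.imwrite(f"pics/{n}0.png",cv2.resize(f[:,:,::-1],(768,576),interpolation=cv2.INTER_CUBIC)); cv2.imwrite(f"raw_{n}0.png",f[:,:,::-1]); print(manip.calibration(n))
print(manip.read_state())
E
```

```text
pics
{'fx': 416.05125711530036, 'fy': 416.05125711530036, 'cx': 255.2573685518458, 'cy': 185.7694380828363, 'rvec': array([ 0.23783581, -2.84306503,  1.10970182]), 'tvec': array([0.50565054, 0.10290499, 1.47693382])}
{'fx': 418.64898442314944, 'fy': 418.64898442314944, 'cx': 245.55706303537522, 'cy': 192.54692572583204, 'rvec': array([ 2.11403248, -2.15444909,  0.18292801]), 'tvec': array([3.60331178e-04, 5.23368988e-01, 1.41056720e+00])}
{'time_s': 0.1, 'qpos': array([ 1.14339367,  0.43512657,  0.02500007,  1.57400578, -0.01160286,
        1.13396533, -0.07511445]), 'qvel': array([-8.43557159e-04, -1.13108141e-03, -3.44741422e-05, -2.11473679e-03,
        1.28400609e-03, -9.97779183e-04, -1.17190446e-04]), 'tau': array([ 2.86372699e-03, -6.71755528e+01,  1.02798142e+00, -3.16903245e+01,
        1.57173746e-02,  7.15112154e-03, -6.45927685e-05]), 'position': array([ 0.19922974, -0.59188432,  0.1970215 ]), 'eef_rot': array([-3.14023923e+00,  1.32606750e-04,  3.24693670e-01]), 'ft_force': array([-0.83432763, -0.04049281, -0.34704572]), 'wrist_torque': array([0.01971306, 0.0438919 , 0.00139596]), 'grip_force': 0.0, 'gripper_width': 0.08541726264532651}
```

View pics/side0.png

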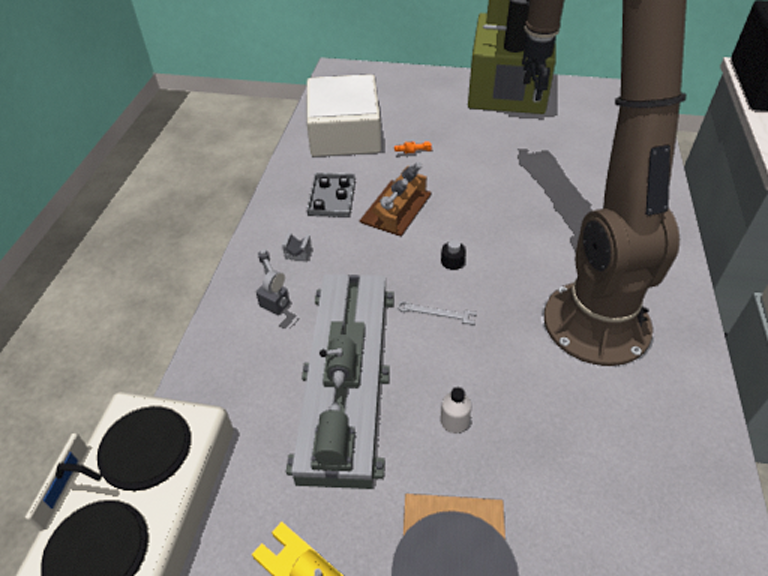

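View pics/top0.png

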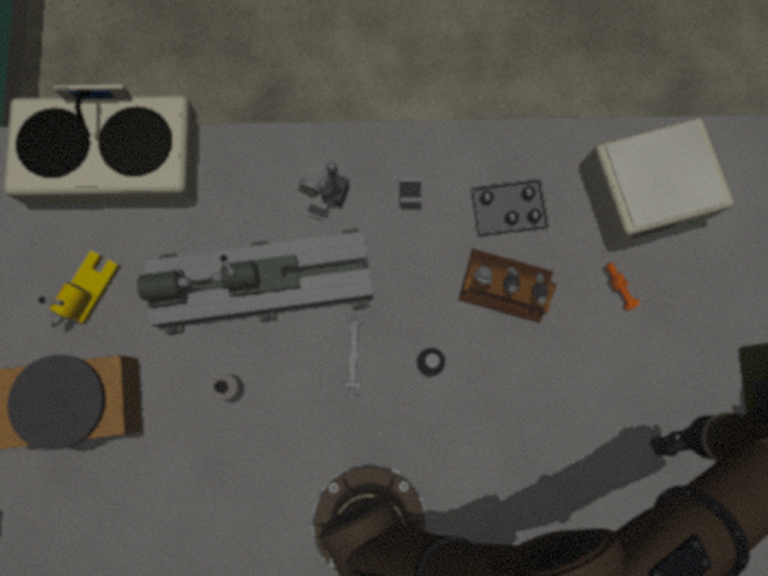

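The side view shows the bed, with the tailstock around (345,360) and the headstock at (335,440), and the stand at (397,200). In the top view the stand is at (508,285), with bolts at about (483,275), (512,280) and (542,287). The slot runs along y≈270, x 300–370. Next I'll zoom in on both.

```bash
cat > h.py <<'E'
import cv2,numpy as np
from plant import manip
def cal(n):
    c=manip.calibration(n); K=np.array([[c['fx'],0,c['cx']],[0,c['fy'],c['cy']],[0,0,1.]]); R=cv2.Rodrigues(c['rvec'])[0]; return K,R,c['tvec']
def ray(n,u,v):
    K,R,t=cal(n); d=R.T@np.linalg.inv(K)@[u,v,1]; return -R.T@t,d
def plane(n,u,v,z):
    o,d=ray(n,u,v); return o+d*(z-o[2])/d[2]
def tri(a,b):  # a side px, b top px
    o1,d1=ray('side',*a);o2,d2=ray('top',*b)
    s=np.linalg.lstsq(np.c_[d1,-d2],o2-o1,rcond=None)[0]; p,q=o1+d1*s[0],o2+d2*s[1]; return (p+q)/2,np.linalg.norm(p-q)
def proj(n,p):
    K,R,t=cal(n); q=K@(R@np.asarray(p)+t); return q[:2]/q[2]
def crop(im,x,y,w,h,k): return cv2.resize(im[y:y+h,x:x+w],(w*k,h*k),interpolation=cv2.INTER_CUBIC)
E
python3 - <<'E'
from h import *
s=cv2.imread('raw_side0.png');t=cv2.imread('raw_top0.png')
t=cv2.convertScaleAbs(t,alpha=1.5)
a=crop(s,235,100,60,60,6);b=crop(t,303,160,70,60,6)
cv2.imwrite('pics/stand.png',np.hstack([a,b]))
a=crop(s,190,180,75,100,5);b=crop(t,140,145,115,80,3);b=cv2.resize(t[145:225,140:255],(420,500*0+292),interpolation=cv2.INTER_CUBIC)
b=cv2.copyMakeBorder(b,0,208,0,0,cv2.BORDER_CONSTANT)
cv2.imwrite('pics/bed.png',np.hstack([a,b]))
E
```

```text
(no output)
```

View pics/stand.png

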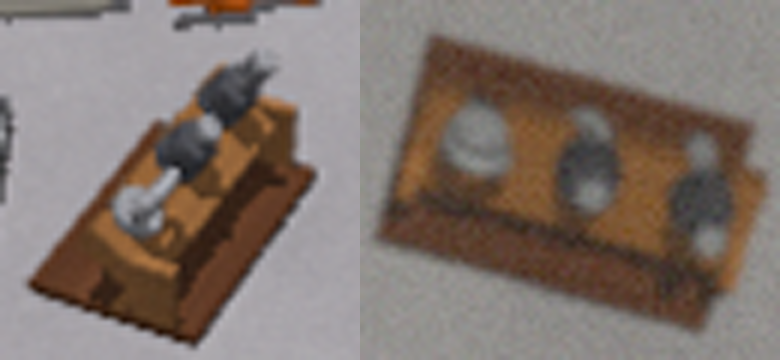

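View pics/bed.png

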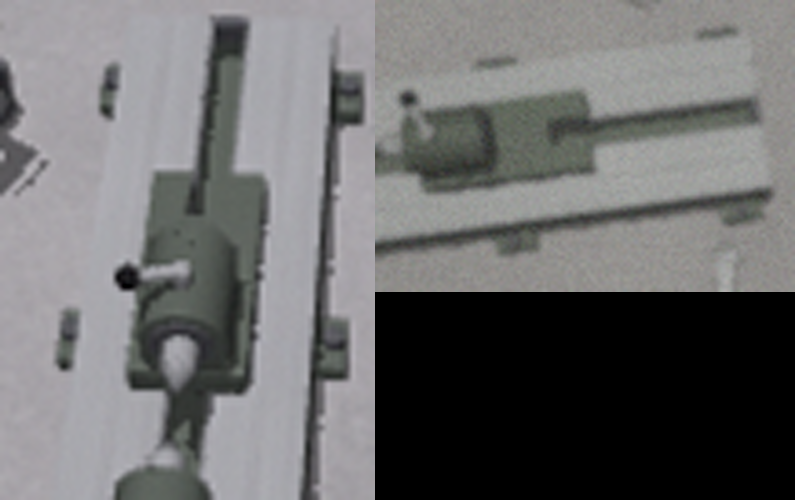

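The crops show an eyebolt at one end of the stand, with its ring at side (135,215) and top (480,140). The middle and far bolts both carry nuts. I still need to settle which way they lean and which is the T-bolt.

Run:
```python
from h import *
np.set_printoptions(precision=4,suppress=True)
print('cams',ray('side',0,0)[0],ray('top',0,0)[0])
S=lambda x,y:(235+x/6-.4,100+y/6-.4); T=lambda x,y:(303+(x-360)/6-.4,160+y/6-.4)
for n,c in (('side',[(30,285),(195,345),(318,175)]),):
    for p in c: print('base side',plane(n,*S(*p),0.0))
for p in [(432,35),(752,125),(700,330),(378,240)]: print('base top',plane('top',*T(*p),0.01))
for nm,a,b in [('ring',(135,212),(478,140)),('shank?',(172,182),(478,100)),('midnut',(185,150),(585,172)),('midtipA',(210,128),(587,196)),('midtipB',(210,128),(590,120)),('farnut',(225,92),(700,198)),('fartipA',(265,65),(708,242)),('fartipB',(265,65),(700,145))]:
    print(nm,*tri(S(*a),T(*b)))
s=cv2.imread('raw_side0.png');t=cv2.imread('raw_top0.png');t=cv2.convertScaleAbs(t,alpha=1.8)
cv2.imwrite('pics/stand2.png',np.hstack([crop(s,252,105,36,40,11),crop(t,312,170,36,40,11)]))
```

```text
cams [0.3166 0.9966 1.1637] [ 0.279  -0.004   1.4784]
base side [ 0.6264 -0.2649  0.    ]
base side [ 0.5038 -0.2226  0.    ]
base side [ 0.4433 -0.4134  0.    ]
base top [ 0.6234 -0.2599  0.01  ]
base top [ 0.5648 -0.4481  0.01  ]
base top [ 0.4427 -0.4092  0.01  ]
base top [ 0.4997 -0.2222  0.01  ]
ring [ 0.5503 -0.2733  0.0681] 0.005000800325290787
shank? [ 0.5441 -0.2659  0.1077] 0.03672651676013829
midnut [ 0.527  -0.331   0.0784] 0.0016510429585425348
midtipA [ 0.509  -0.3254  0.104 ] 0.001737977994555058
midtipB [ 0.5299 -0.3276  0.1065] 0.04043949828826465
farnut [ 0.5095 -0.3942  0.0819] 0.00010087886435089528
fartipA [ 0.4805 -0.3884  0.1126] 0.0014971450565155588
fartipB [ 0.5059 -0.3826  0.1226] 0.05180335063331423
```

View pics/stand2.png

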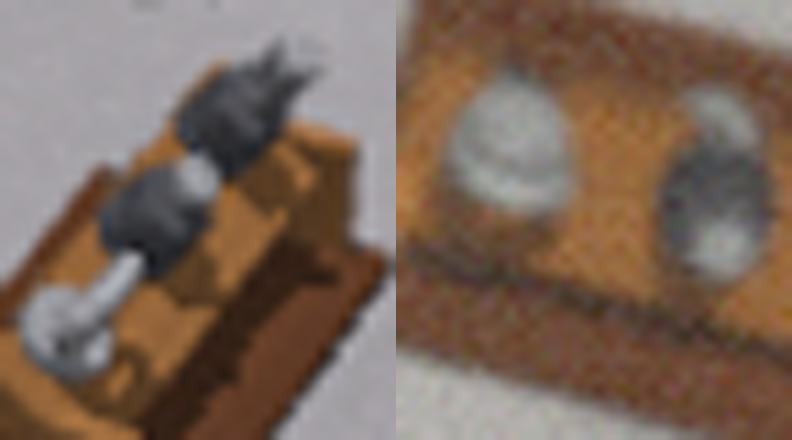

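The threaded tips lean towards the robot. The far bolt, at y≈-0.39, has the long bare thread, so it is the T-bolt. The middle one is the hexbolt. Next I'll measure the bed, slot and foot.

Run:
```python
from h import *
np.set_printoptions(precision=4,suppress=True)
t=cv2.GaussianBlur(cv2.imread('raw_top0.png'),(3,3),0).astype(float); g=t.mean(2)
# column profiles across slot, bed top
import sys
print('rows172-194'); 
for u in (205,220,235): print(u,g[150:216,u].astype(int))
for v in (175,180,185,188): print('row',v,g[v,170:252].astype(int))
```

```text
rows172-194
205 [ 96  97  97  97  97  97  96  98 100 104 106 106 106 107 106 106 105 104
 104 104 105 105 105 106 104  98  82  61  50  52  60  65  68  76  90 102
 107 109 108 108 108 108 106 104 106 108 107 105 105 105 102  91  70  52
  52  67  85  95  97  98  97  96  96  97  98  98]
220 [ 95  94  94  95  95  94  96 101 104 104 103 104 104 103 103 103 104 104
 105 105 105 104 103  96  81  62  51  52  60  65  68  75  89 100 105 106
 106 106 106 106 103 103 105 107 106 105 105 105 103  91  69  51  50  63
  78  90  96  98  98  98  98  98  98  97  98  98]
235 [ 93  88  79  72  76  89  99 103 104 104 105 105 104 104 104 105 105 105
 103 102 101  96  80  60  48  52  60  66  69  77  89 100 104 104 104 106
 107 106 105 105 105 106 106 106 106 105 101  89  66  50  48  57  67  72
  72  73  80  89  92  92  90  88  88  91  97 101]
row 175 [ 54  58  62  64  64  64  66  65  65  65  64  64  64  64  65  66  66  66
  66  66  65  64  64  64  64  63  63  63  72  87  97 100  98  97  98  98
  96  94  92  90  87  84  82  81  80  75  70  66  64  63  62  60  57  55
  53  53  53  50  49  51  52  52  51  51  
[... 398 characters left out ...]
 94  93  94  94]
row 185 [ 40  37  41  51  60  64  64  65  66  67  66  65  65  65  66  67  66  64
  62  62  64  66  67  66  66  66  67  65  65  71  83  92  97 100 101 102
 103 103 104 106 106 105 106 106 105 105 105 105 106 107 106 106 106 106
 106 106 106 105 105 105 107 107 106 105 106 106 107 107 107 107 107 107
 107 107 105 103 101  98  95  93  94  94]
row 188 [ 38  38  42  50  59  64  66  66  66  66  65  65  66  67  67  67  66  66
  66  66  67  67  67  67  68  67  66  66  67  77  92 104 107 108 109 108
 106 106 106 107 107 106 107 107 107 107 106 107 108 107 106 106 106 105
 105 106 106 105 105 106 106 105 105 105 105 105 104 105 106 105 104 104
 105 106 106 105 103 101  98  96  95  95]
```

>>> {"method": "move_arm", "body": {
  "steps": [
    {"tz": -0.1, "roll": -0.06},
    {"tz": -0.1, "roll": -0.06},
    {"roll": -0.06},
    {"roll": -0.06},
    {"roll": -0.06},
    {"roll": -0.06},
    {"roll": -0.06},
    {"roll": -0.06},
    {"roll": -0.06},
    {"roll": -0.06},
    {"roll": -0.06},
    {"roll": -0.06},
    {"roll": -0.06},
    {"roll": -0.06},
    {"roll": -0.06},
    {"roll": -0.06},
    {"roll": -0.06},
    {"roll": -0.06},
    {"roll": -0.06},
    {"roll": -0.06}
  ],
  "grip": 40
}}

```text
validation failed for argument at $.st...
```

Run:
```python
from h import *
np.set_printoptions(precision=4,suppress=True)
P=[plane('top',u,v,.06) for u,v in((205,179.9),(220,177.95),(235,175.9))]
for p in P: print(p)
d=P[0]-P[2]; d/=np.linalg.norm(d); print('bed y dir',d,np.arctan2(d[1],d[0]))
F=plane('top',198.9,180.7,.08);N=plane('top',187.2,182.1,.08);E=plane('top',244.5,174.8,.06)
for n,p in(('foot',F),('notchend',N),('slotend',E)): print(n,p,'along',(p-P[0])@d,'lat',np.cross(d,p-P[0])[2])
s=cv2.GaussianBlur(cv2.imread('raw_side0.png'),(3,3),0).astype(float).mean(2)
for v in (190,200,210): print(v,s[v,215:260].astype(int))
for u in (222,240): print(u,s[205:230,u].astype(int))
```

```text
[0.5676 0.1297 0.06  ]
[0.5735 0.0779 0.06  ]
[0.5797 0.0259 0.06  ]
bed y dir [-0.1163  0.9932  0.    ] 1.6873654821240252
foot [0.5611 0.1486 0.08  ] along 0.01950809931812591 lat 0.004214458236285221
notchend [0.557  0.1884 0.08  ] along 0.05951756278577796 lat 0.0036632356102673782
slotend [ 0.583 -0.007  0.06 ] along -0.13762855490503884 lat 0.0005842277704894965
190 [167 168 168 169 170 169 168 166 165 168 169 169 168 167 166 158 129  83
  56  52  55  55  60  90 136 164 169 168 168 169 170 168 166 166 168 169
 170 169 167 166 155 140 142 155 160]
200 [169 168 169 170 168 166 165 166 169 170 168 167 166 166 153 116  76  65
  80  94  96  98 116 147 166 169 169 168 168 169 168 165 165 167 170 170
 168 166 167 165 128  73  66  87  92]
210 [170 171 171 170 168 168 170 172 170 169 168 168 168 155 113  71  69  90
  97  96  99 118 150 170 172 171 170 170 172 171 168 167 169 171 171 169
 168 167 166 139  93  83 118 155 167]
222 [169 169 170 171 171 172 172 174 161 127 100  94  95  95  95  96  96  96
  96  96  92  88  84  84  85]
240 [170 170 170 171 171 171 171 173 167 143 112  97  95  96  95  95  95  95
  95  95  95  95  95  94  92]
```

>>> {"method": "move_arm", "body": {
  "steps": [
    {"tx": 0, "ty": 0, "tz": -0.1, "roll": -0.06},
    {"tx": 0, "ty": 0, "tz": -0.1, "roll": -0.06},
    {"tx": 0, "ty": 0, "tz": 0, "roll": -0.06},
    {"tx": 0, "ty": 0, "tz": 0, "roll": -0.06},
    {"tx": 0, "ty": 0, "tz": 0, "roll": -0.06},
    {"tx": 0, "ty": 0, "tz": 0, "roll": -0.06},
    {"tx": 0, "ty": 0, "tz": 0, "roll": -0.06},
    {"tx": 0, "ty": 0, "tz": 0, "roll": -0.06},
    {"tx": 0, "ty": 0, "tz": 0, "roll": -0.06},
    {"tx": 0, "ty": 0, "tz": 0, "roll": -0.06}
  ],
  "grip": 40,
  "grip_force": 60
}}

```text
time_s: 0.93
position: [0.1992, -0.592, 0.2172]
eef_rot: [-3.141, -0.001, 1.531]
ft_force: [-0.2, -0.4, 0.2]
gripper_width: 0.0401
grip_force: 0.0
```

>>> {"method": "move_arm", "body": {
  "steps": [
    {"tx": 0, "ty": 0, "tz": 0, "roll": -0.06},
    {"tx": 0, "ty": 0, "tz": 0, "roll": -0.06},
    {"tx": 0, "ty": 0, "tz": 0, "roll": -0.06},
    {"tx": 0, "ty": 0, "tz": 0, "roll": -0.06},
    {"tx": 0, "ty": 0, "tz": 0, "roll": -0.06},
    {"tx": 0, "ty": 0, "tz": 0, "roll": -0.06},
    {"tx": 0, "ty": 0, "tz": 0, "roll": -0.06},
    {"tx": 0, "ty": 0, "tz": 0, "roll": -0.06},
    {"tx": 0, "ty": 0, "tz": 0, "roll": -0.06},
    {"tx": 0, "ty": 0, "tz": 0, "roll": -0.06},
    {"tx": 0, "ty": 0, "tz": 0, "roll": -0.056}
  ]
}}

```text
time_s: 1.85
position: [0.1991, -0.5921, 0.2172]
eef_rot: [3.141, -0.001, 2.843]
ft_force: [-0.9, 0.1, -0.6]
gripper_width: 0.0398
grip_force: 0.0
```

>>> {"method": "move_arm", "body": {
  "steps": [
    {"tx": -0.273, "ty": 0.278, "tz": 0, "roll": 0},
    {"tx": -0.273, "ty": 0.278, "tz": 0, "roll": 0},
    {"tx": -0.273, "ty": 0.278, "tz": 0, "roll": 0},
    {"tx": -0.273, "ty": 0.278, "tz": 0, "roll": 0},
    {"tx": -0.273, "ty": 0.278, "tz": 0, "roll": 0},
    {"tx": -0.273, "ty": 0.278, "tz": 0, "roll": 0},
    {"tx": -0.273, "ty": 0.278, "tz": 0, "roll": 0},
    {"tx": -0.273, "ty": 0.278, "tz": 0, "roll": 0},
    {"tx": -0.273, "ty": 0.278, "tz": 0, "roll": 0},
    {"tx": -0.273, "ty": 0.278, "tz": 0, "roll": 0},
    {"tx": 0, "ty": 0, "tz": 0, "roll": 0},
    {"tx": 0, "ty": 0, "tz": 0, "roll": 0}
  ]
}}

```text
time_s: 2.85
position: [0.5457, -0.4059, 0.2169]
eef_rot: [3.14, -0.001, 2.842]
ft_force: [-1.4, -1.0, -0.8]
gripper_width: 0.0402
grip_force: 0.0
```

Run:
```python
from h import *
np.set_printoptions(precision=4,suppress=True)
s=manip.read_state();print(s['position'],s['eef_rot'],s['qpos'])
for u,v in((233.8,200),(232.75,210),(234.95,190)): print('slot side',plane('side',u,v,.06))
print('foot side',plane('side',222,213.8,.08),plane('side',240,214.3,.08),plane('side',231,214,.08))
```

```text
[ 0.5457 -0.4059  0.2169] [ 3.1396 -0.0005  2.8421] [ 0.894   0.5786 -0.5586  1.3569  0.3042  1.2923  1.5969]
slot side [0.5757 0.0743 0.06  ]
slot side [0.5699 0.1192 0.06  ]
slot side [0.5815 0.0273 0.06  ]
foot side [0.5974 0.1569 0.08  ] [0.5375 0.1494 0.08  ] [0.5674 0.1529 0.08  ]
```

>>> {"method": "move_arm", "body": {
  "steps": [
    {"tx": 0.213, "ty": -0.006, "tz": 0.0, "roll": 0},
    {"tx": 0.213, "ty": -0.006, "tz": 0.1, "roll": 0},
    {"tx": 0.213, "ty": -0.006, "tz": 0.3, "roll": 0},
    {"tx": 0, "ty": 0, "tz": 0.3, "roll": 0},
    {"tx": 0, "ty": 0, "tz": 0.0, "roll": 0},
    {"tx": 0, "ty": 0, "tz": 0.0, "roll": 0}
  ]
}}

```text
time_s: 3.35
position: [0.4799, -0.3923, 0.1469]
eef_rot: [3.141, -0.003, 2.835]
ft_force: [0.9, -0.5, 1.3]
gripper_width: 0.0398
grip_force: 0.0
```

Run:
```python
from h import *
np.set_printoptions(precision=4,suppress=True)
s=manip.read_state();p=s['position'];print(p,s['eef_rot'])
a=manip.grab_frame('side')[:,:,::-1];b=manip.grab_frame('top')[:,:,::-1]
print(proj('side',p),proj('top',p))
cv2.imwrite('pics/hover.png',np.hstack([crop(a,250,80,50,60,8),crop(cv2.convertScaleAbs(b,alpha=1.6),325,170,48,60,8)]))
```

```text
[ 0.4799 -0.3923  0.1469] [ 3.1412 -0.0031  2.8349]
[279.4135 103.0579] [364.6948 198.2511]
```

View pics/hover.png

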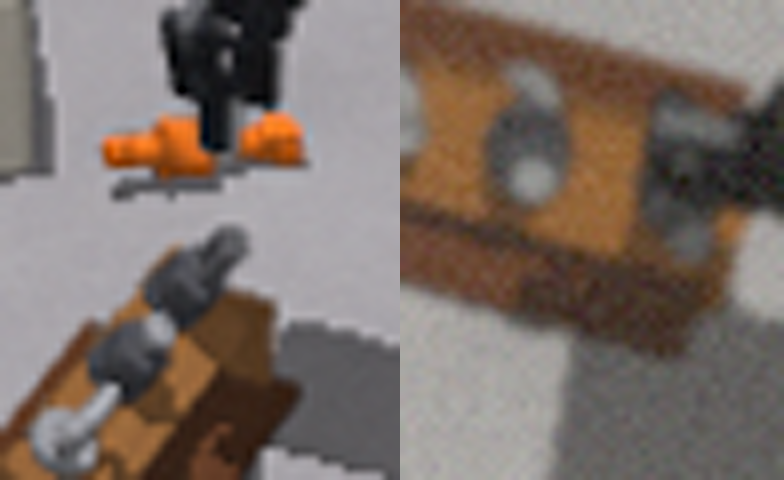

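The T-bolt's threaded end shows at side raw ≈(279,110.5), directly below the gripper, with its nut at ≈(272.5,115.5). I'll compare that with the model before going down.

Run:
```python
from h import *
np.set_printoptions(precision=4,suppress=True)
xs=np.array([.956,-.294,0]);ys=np.array([.294,.956,0])
for t in (70,85,101.5,118):
    p=(.640-.574e-3*t)*xs-.2295*ys+np.array([0,0,.023+.819e-3*t]); print(t,p,proj('side',p),proj('top',p))
print(manip.read_state()['position'])
```

```text
70 [ 0.506  -0.3957  0.0803] [272.991  115.0888] [359.6733 193.6788]
85 [ 0.4977 -0.3932  0.0926] [274.895  113.2783] [360.065  195.5071]
101.5 [ 0.4887 -0.3904  0.1061] [277.0194 111.2581] [360.5047 197.5593]
118 [ 0.4796 -0.3876  0.1196] [279.1761 109.2072] [360.9539 199.6558]
[ 0.4828 -0.3925  0.1493]
```

>>> {"method": "move_arm", "body": {
  "steps": [
    {"tx": 0, "ty": 0.038, "tz": 0.1, "roll": 0},
    {"tx": 0, "ty": 0, "tz": 0.15, "roll": 0},
    {"tx": 0, "ty": 0, "tz": 0.15, "roll": 0},
    {"tx": 0, "ty": 0, "tz": 0.14, "roll": 0},
    {"tx": 0, "ty": 0, "tz": 0, "roll": 0},
    {"tx": 0, "ty": 0, "tz": 0, "roll": 0}
  ]
}}

```text
time_s: 3.95
position: [0.4834, -0.3877, 0.0938]
eef_rot: [3.141, -0.0, 2.837]
ft_force: [0.0, 0.4, 0.4]
gripper_width: 0.0402
grip_force: 0.0
```

>>> {"method": "move_arm", "body": {
  "steps": [
    {"tx": 0, "ty": 0, "tz": 0, "roll": 0},
    {"tx": 0, "ty": 0, "tz": 0, "roll": 0},
    {"tx": 0, "ty": 0, "tz": 0, "roll": 0},
    {"tx": 0, "ty": 0, "tz": 0, "roll": 0},
    {"tx": 0, "ty": 0, "tz": 0, "roll": 0},
    {"tx": 0, "ty": 0, "tz": 0, "roll": 0}
  ],
  "grip": 10,
  "grip_force": 80
}}

```text
time_s: 4.45
position: [0.483, -0.3881, 0.094]
eef_rot: [-3.141, 0.0, 2.837]
ft_force: [0.0, -0.8, 0.4]
gripper_width: 0.0099
grip_force: 0.0
```

Run:
```python
from h import *
np.set_printoptions(precision=4,suppress=True)
s=manip.read_state();p=s['position'];print(p,s['gripper_width'],s['grip_force'])
a=manip.grab_frame('side')[:,:,::-1];b=manip.grab_frame('top')[:,:,::-1]
print(proj('side',p),proj('top',p),proj('side',p+[0,0,.019]))
cv2.imwrite('pics/miss.png',np.hstack([crop(a,255,85,45,55,8),crop(cv2.convertScaleAbs(b,alpha=1.6),328,172,45,55,8)]))
```

```text
[ 0.483  -0.3881  0.094 ] 0.009928230101815946 0.0
[278.2315 114.0881] [358.9373 199.8078] [278.3339 110.3789]
```

View pics/miss.png

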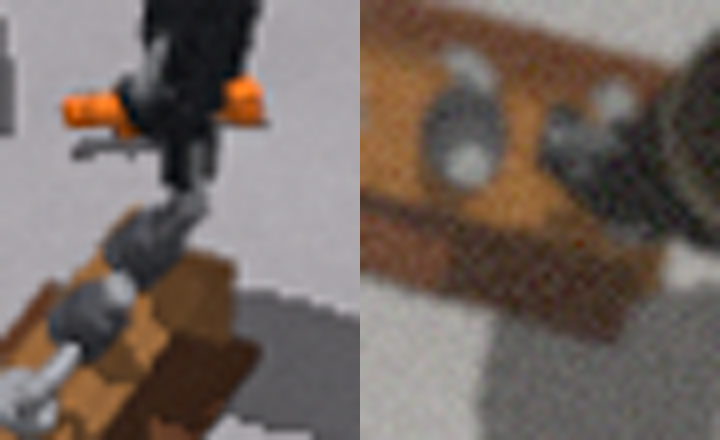

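The fingers closed on nothing. In the side view the bolt still hangs in place, and its tip at raw ≈(279,110) sits in front of or below the fingers. Differencing against the clean frame will show where the fingers really are.

Run:
```python
from h import *
np.set_printoptions(linewidth=250)
a=manip.grab_frame('side')[:,:,::-1];b=manip.grab_frame('top')[:,:,::-1]
cv2.imwrite('raw_side1.png',a);cv2.imwrite('raw_top1.png',b)
A=cv2.imread('raw_side0.png');B=cv2.imread('raw_top0.png')
def show(n,x,y,w,h,N,O):
    print(n,'cols',x); 
    for r in range(y,y+h):
        print(r,' '.join('%3d'%v for v in N[r,x:x+w].mean(1)),' | ',''.join('#' if d>14 else '.' for d in np.abs(N[r,x:x+w].astype(int)-O[r,x:x+w]).max(1)))
show('side',266,100,20,20,a,A)
show('top',348,180,26,26,b,B)
```

```text
side cols 266
100  65  80  80  74  59  34  20  22  20  18  23  24  23  24  19  44  81  88  77  77  |  .....###########....
101 159 163 148  71  67  46  28  20  25  23  20  19  21  22  21  42 113 167 162 160  |  ......###########...
102 117 120 114  84  80  75  64  60  32  36  22  21  26  39  42  44 120 180 176 177  |  ......###########...
103  85  83  85  85  85  85  84  86  75  50  20  18  35  63  59  41 118 178 174 174  |  .........########...
104 105 158 157 158 145 107 158 162 150  66  21  22  43  80  65  58 138 177 173 174  |  .........########...
105 159 170 172 172 169 159 174 175 164  67  22  23  45  82  61  62 145 177 172 173  |  .........########...
106 172 170 170 168 171 170 171 173 159  66  20  21  44  82  60  70 158 174 170 173  |  .........########...
107 171 170 169 168 170 168 168 170 157  64  22  21  43  90  99 107 174 173 172 172  |  .........#######....
108 170 170 169 168 167 170 171 171 162 114  76  28  38  89 129 166 177 172 170 173  |  .........######.....
109 172 172 169 170 172 174 172 173 173 159  98  71  87  96 118 162 172 172 171 169  |  ..........#####..
[... 4020 characters left out ...]
#####
201  40  38  43  47  42  42  44  46  41  40  47  49  47  51  49  38  31  32  39  48  42  30  29  26  31  34  |  ..#.##.....###############
202  33  35  41  38  37  40  42  38  43  44  46  45  49  48  46  40  38  48  60  73  63  49  38  26  25  29  |  ...........###############
203  34  32  37  37  29  35  37  37  43  43  44  45  44  48  43  39  39  50  70  91  89  81  70  57  50  37  |  ....#........######...####
204  34  32  30  28  30  33  31  35  30  34  36  41  40  39  34  36  42  50  75  90  98  94  92  87  81  70  |  ........#...######......##
205  35  35  32  37  30  33  29  32  34  22  27  35  33  34  36  37  39  58  77 100 102 106 101 104  98  91  |  .##......#....####........
```

Run:
```python
from h import *
np.set_printoptions(linewidth=250,precision=4,suppress=True)
p=np.array([.1992,-.5919,.197])
for dz in (0,.013,.03): print(proj('side',p+[0,0,dz]),proj('top',p+[0,0,dz]))
A=cv2.imread('raw_side0.png').mean(2);B=cv2.imread('raw_top0.png').mean(2)
for r in range(54,72): print(r,A[r,345:372].astype(int))
for r in range(284,306): print(r,B[r,428:455].astype(int))
```

```text
[352.2096  71.0778] [442.3284 287.1477]
[352.6838  68.3442] [444.3662 287.3884]
[353.3117  64.7239] [447.0953 287.7107]
54 [ 48  49  50  46  22  18  23  17  31  55  49  32  29  34  19  27  24  28  24  25  35  53  62  86  88  84 110]
55 [ 49  49  49  44  20  21  22  31  38  54  53  35  25  28  19  30  27  26  25  21  39  53  67  92  88  84 110]
56 [ 48  48  49  50  43  48  48  51  54  52  50  35  27  27  21  27  24  26  23  24  39  56  66  88  86  83 109]
57 [ 48  48  51  49  50  54  55  52  54  54  51  33  28  26  21  28  30  28  28  27  41  54  67  89  87  85 110]
58 [ 48  50  51  49  49  52  53  52  54  54  52  38  23  27  25  30  30  31  29  31  48  58  74  89  87  85 110]
59 [ 49  51  53  48  51  54  53  53  55  53  50  44  49  21  26  28  26  24  26  25  47  59  86  87  86  85 109]
60 [ 48  50  49  50  50  52  54  54  54  52  55  67  71  15  20  17  33  52  48  50  50  67  89  88  89  84 110]
61 [ 48  48  50  48  51  53  50  54  53  52  56  71  77  16  24  25  47  57  55  55  51  65  88  88  90  84 113]
62 [ 50  52  49  48  50  52  53  54  53  50  58  82  61  20  26  35  53  52 
[... 2267 characters left out ...]
 32]
298 [55 49 54 55 55 43 42 34 20 26 25 22 13 27 13 26 26 33 30 37 29 29 32 31 32 30 31]
299 [56 53 56 56 57 49 47 31 29 25 23 18 24 22 26 27 27 25 30 35 35 31 25 26 29 30 36]
300 [53 50 54 57 59 54 51 44 27 15 24 16 20 22 16 23 18 27 29 34 29 25 30 28 46 47 53]
301 [54 57 54 53 51 52 54 45 38 19 24 24 20 13 19 23 25 30 27 30 23 26 31 47 61 74 79]
302 [55 56 50 51 55 55 56 52 37 32 15 26 24 21 29 28 22 22 21 23 29 21 45 61 80 87 86]
303 [54 54 53 54 55 54 52 49 48 42 39 38 37 37 50 49 50 50 42 41 42 51 58 77 83 88 89]
304 [53 52 60 54 55 48 54 50 52 49 48 49 46 56 73 78 77 75 71 69 66 67 80 86 89 88 90]
305 [55 54 50 53 53 49 52 51 55 53 53 53 55 60 72 88 88 90 85 87 86 84 90 90 84 86 85]
```

Run:
```python
from h import *
np.set_printoptions(linewidth=250,precision=4,suppress=True)
for n in('side','top'):
    print(n,'origin',proj(n,[0,0,0]),proj(n,[0,0,.1]),'axis',cal(n)[1][2])
    # current TCP and +z points
    p=np.array([.483,-.3881,.094])
    for dz in(0,.02,.04,.1): print(proj(n,p+[0,0,dz]))
```

```text
side origin [397.6988 214.7577] [404.6085 196.1613] axis [ 0.1308 -0.666  -0.7344]
[278.2355 114.0865]
[278.3433 110.1803]
[278.453  106.2066]
[278.7938  93.8627]
top origin [245.664  347.8801] [245.6932 354.192 ] axis [ 0.1679 -0.0038 -0.9858]
[358.9347 199.8122]
[360.5576 198.8975]
[362.2275 197.9562]
[367.5408 194.9615]
```

Both views put the visible fingertips about 25 mm higher than the reported TCP, so the pads passed above the thread. I'll open, go down in steps while watching the force, and close again. The measured width will tell thread (18 mm) from nut (30 mm).

>>> {"method": "move_arm", "body": {
  "steps": [
    {"tx": 0, "ty": 0, "tz": 0, "roll": 0},
    {"tx": 0, "ty": 0, "tz": 0, "roll": 0},
    {"tx": 0, "ty": 0, "tz": 0, "roll": 0},
    {"tx": 0, "ty": 0, "tz": 0.06, "roll": 0},
    {"tx": 0, "ty": 0, "tz": 0.06, "roll": 0},
    {"tx": 0, "ty": 0, "tz": 0.04, "roll": 0},
    {"tx": 0, "ty": 0, "tz": 0, "roll": 0},
    {"tx": 0, "ty": 0, "tz": 0, "roll": 0}
  ],
  "grip": 40
}}

```text
time_s: 5.32
position: [0.4826, -0.3878, 0.0771]
eef_rot: [3.141, -0.001, 2.837]
ft_force: [-1.3, 0.1, 0.6]
gripper_width: 0.0404
grip_force: 0.0
```

>>> {"method": "move_arm", "body": {
  "steps": [
    {"tx": 0, "ty": 0, "tz": 0, "roll": 0},
    {"tx": 0, "ty": 0, "tz": 0, "roll": 0},
    {"tx": 0, "ty": 0, "tz": 0, "roll": 0},
    {"tx": 0, "ty": 0, "tz": 0, "roll": 0},
    {"tx": 0, "ty": 0, "tz": 0, "roll": 0},
    {"tx": 0, "ty": 0, "tz": 0, "roll": 0}
  ],
  "grip": 10,
  "grip_force": 40
}}

```text
time_s: 5.82
position: [0.4831, -0.388, 0.078]
eef_rot: [-3.141, 0.0, 2.837]
ft_force: [-0.2, 1.2, 3.0]
gripper_width: 0.0156
grip_force: 39.1
```

>>> {"method": "move_arm", "body": {
  "steps": [
    {"tx": 0, "ty": 0, "tz": 0, "roll": 0},
    {"tx": 0, "ty": 0, "tz": 0, "roll": 0},
    {"tx": 0, "ty": 0, "tz": 0, "roll": 0},
    {"tx": 0, "ty": 0, "tz": 0.06, "roll": 0},
    {"tx": 0, "ty": 0, "tz": 0.06, "roll": 0},
    {"tx": 0, "ty": 0, "tz": 0, "roll": 0},
    {"tx": 0, "ty": 0, "tz": 0, "roll": 0}
  ],
  "grip": 40
}}

```text
time_s: 6.4
position: [0.4824, -0.3878, 0.0649]
eef_rot: [3.141, -0.001, 2.837]
ft_force: [1.0, 0.5, -0.1]
gripper_width: 0.0398
grip_force: 0.0
```

>>> {"method": "move_arm", "body": {
  "steps": [
    {"tx": 0, "ty": 0, "tz": 0, "roll": 0},
    {"tx": 0, "ty": 0, "tz": 0, "roll": 0},
    {"tx": 0, "ty": 0, "tz": 0, "roll": 0},
    {"tx": 0, "ty": 0, "tz": 0, "roll": 0},
    {"tx": 0, "ty": 0, "tz": 0, "roll": 0},
    {"tx": 0, "ty": 0, "tz": 0, "roll": 0}
  ],
  "grip": 10,
  "grip_force": 40
}}

```text
time_s: 6.9
position: [0.4831, -0.388, 0.0659]
eef_rot: [-3.142, 0.0, 2.837]
ft_force: [0.1, 0.5, 2.0]
gripper_width: 0.0162
grip_force: 39.1
```

Run:
```python
from h import *
s=manip.read_state();p=s['position'];print(p,s['gripper_width'],s['grip_force'])
a=manip.grab_frame('side')[:,:,::-1];b=manip.grab_frame('top')[:,:,::-1]
cv2.imwrite('pics/grip.png',np.hstack([crop(a,255,85,45,55,8),crop(cv2.convertScaleAbs(b,alpha=1.6),328,172,45,55,8)]))
```

```text
[ 0.48309512 -0.38796319  0.06589304] 0.01620448212782766 39.05307233333588
```

View pics/grip.png

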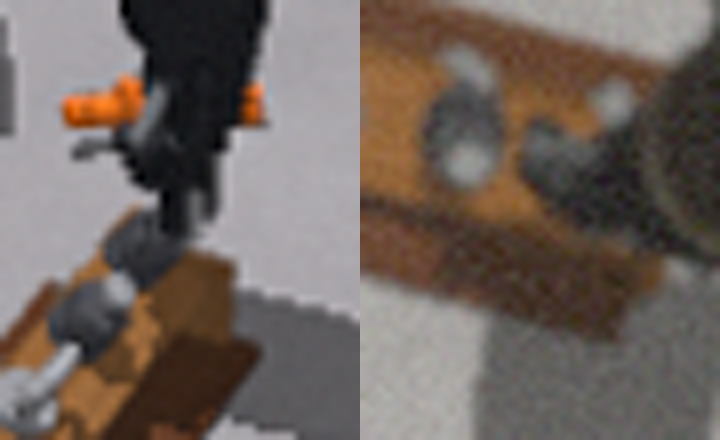

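The fingers now straddle the bare thread above the nut: width 16 mm, finger ends at side crop (180,232), tip just showing at (210,212). I'll grip firmly, lift along the axis, then draw it out.

>>> {"method": "move_arm", "body": {
  "steps": [
    {"tx": 0, "ty": 0, "tz": 0, "roll": 0},
    {"tx": 0, "ty": 0, "tz": 0, "roll": 0},
    {"tx": 0.015, "ty": 0, "tz": -0.022, "roll": 0},
    {"tx": 0.016, "ty": 0, "tz": -0.022, "roll": 0},
    {"tx": 0.015, "ty": 0, "tz": -0.022, "roll": 0},
    {"tx": 0, "ty": 0, "tz": 0, "roll": 0},
    {"tx": 0, "ty": 0, "tz": 0, "roll": 0}
  ],
  "grip": 5,
  "grip_force": 110
}}

```text
time_s: 7.58
position: [0.4785, -0.3868, 0.0725]
eef_rot: [-3.141, 0.0, 2.837]
ft_force: [1.2, 0.4, -0.6]
gripper_width: 0.0144
grip_force: 107.7
```

>>> {"method": "move_arm", "body": {
  "steps": [
    {"tx": -0.08, "ty": 0, "tz": -0.057, "roll": 0},
    {"tx": -0.08, "ty": 0, "tz": -0.057, "roll": 0},
    {"tx": -0.08, "ty": 0, "tz": -0.057, "roll": 0},
    {"tx": -0.08, "ty": 0, "tz": -0.057, "roll": 0},
    {"tx": -0.08, "ty": 0, "tz": -0.057, "roll": 0},
    {"tx": -0.08, "ty": 0, "tz": -0.057, "roll": 0},
    {"tx": 0, "ty": 0, "tz": 0, "roll": 0}
  ]
}}

```text
time_s: 8.17
position: [0.5271, -0.4014, 0.108]
eef_rot: [3.141, 0.003, 2.837]
ft_force: [0.9, -0.3, -3.0]
gripper_width: 0.0138
grip_force: 107.6
```

>>> {"method": "move_arm", "body": {
  "steps": [
    {"tx": -0.08, "ty": 0, "tz": -0.15, "roll": 0},
    {"tx": 0, "ty": 0, "tz": -0.3, "roll": 0},
    {"tx": 0, "ty": 0, "tz": -0.3, "roll": 0},
    {"tx": 0, "ty": 0, "tz": -0.25, "roll": 0},
    {"tx": 0, "ty": 0, "tz": 0, "roll": 0},
    {"tx": 0, "ty": 0, "tz": 0, "roll": 0},
    {"tx": 0, "ty": 0, "tz": 0, "roll": 0}
  ]
}}

```text
time_s: 8.75
position: [0.5312, -0.4032, 0.2053]
eef_rot: [3.141, -0.002, 2.837]
ft_force: [0.5, 1.0, -3.8]
gripper_width: 0.0144
grip_force: 107.7
```

Run:
```python
from h import *
s=manip.read_state();p=s['position'];print(p,s['eef_rot'],s['gripper_width'],s['ft_force'],proj('side',p),proj('top',p))
a=manip.grab_frame('side')[:,:,::-1];b=manip.grab_frame('top')[:,:,::-1]
cv2.imwrite('raw_side2.png',a);cv2.imwrite('raw_top2.png',b)
cv2.imwrite('pics/lift.png',np.hstack([crop(a,235,60,65,80,6),crop(cv2.convertScaleAbs(b,alpha=1.6),325,150,65,80,6)]))
```

```text
[ 0.53115173 -0.40321701  0.20525536] [ 3.14148233e+00 -1.96419680e-03  2.83669600e+00] 0.014427722042513042 [ 0.48541068  1.00742135 -3.75084366] [267.42834927  88.27493565] [372.39694542 178.97117307]
```

View pics/lift.png

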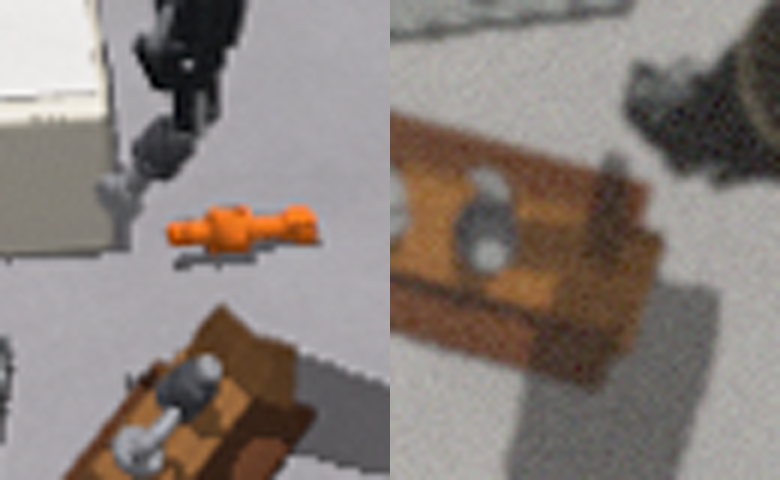

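The T-bolt is held, still tilted, with its head at side crop (120,190) and clear of the stand. The eyebolt and hexbolt are undisturbed. I'll turn it to line up with the slot and carry it over.

>>> {"method": "move_arm", "body": {
  "steps": [
    {"tx": 0, "ty": 0, "tz": 0, "roll": 0.0573},
    {"tx": 0, "ty": 0, "tz": 0, "roll": 0.0573},
    {"tx": 0, "ty": 0, "tz": 0, "roll": 0.0573},
    {"tx": 0, "ty": 0, "tz": 0, "roll": 0.0573},
    {"tx": 0, "ty": 0, "tz": 0, "roll": 0.0573},
    {"tx": 0, "ty": 0, "tz": 0, "roll": 0.0573},
    {"tx": 0, "ty": 0, "tz": 0, "roll": 0.0573},
    {"tx": 0, "ty": 0, "tz": 0, "roll": 0.0573},
    {"tx": 0, "ty": 0, "tz": 0, "roll": 0.0573},
    {"tx": 0, "ty": 0, "tz": 0, "roll": 0.0573},
    {"tx": 0, "ty": 0, "tz": 0, "roll": 0}
  ]
}}

```text
time_s: 9.77
position: [0.5313, -0.4029, 0.205]
eef_rot: [-3.14, -0.002, 1.686]
ft_force: [-0.0, 0.6, -3.5]
gripper_width: 0.0144
grip_force: 107.7
```

>>> {"method": "move_arm", "body": {
  "steps": [
    {"tx": 0.2, "ty": 0.04, "tz": 0, "roll": 0},
    {"tx": 0.3, "ty": 0.062, "tz": 0, "roll": 0},
    {"tx": 0.35, "ty": 0.0735, "tz": 0, "roll": 0},
    {"tx": 0.35, "ty": 0.0735, "tz": 0, "roll": 0},
    {"tx": 0.35, "ty": 0.0735, "tz": 0, "roll": 0},
    {"tx": 0.35, "ty": 0.0735, "tz": 0, "roll": 0},
    {"tx": 0.35, "ty": 0.0735, "tz": 0, "roll": 0},
    {"tx": 0.35, "ty": 0.0735, "tz": 0, "roll": 0},
    {"tx": 0.35, "ty": 0.0735, "tz": 0, "roll": 0},
    {"tx": 0.35, "ty": 0.0735, "tz": 0, "roll": 0},
    {"tx": 0.35, "ty": 0.0735, "tz": 0, "roll": 0},
    {"tx": 0.35, "ty": 0.0735, "tz": 0, "roll": 0},
    {"tx": 0.35, "ty": 0.0735, "tz": 0, "roll": 0},
    {"tx": 0.3, "ty": 0.062, "tz": 0, "roll": 0},
    {"tx": 0.144, "ty": 0.034, "tz": 0, "roll": 0},
    {"tx": 0, "ty": 0, "tz": 0, "roll": 0},
    {"tx": 0, "ty": 0, "tz": 0, "roll": 0}
  ]
}}

```text
time_s: 11.18
position: [0.574, 0.0856, 0.2057]
eef_rot: [-3.14, -0.0, 1.697]
ft_force: [-0.2, -0.2, -4.0]
gripper_width: 0.0139
grip_force: 107.8
```

Run:
```python
from h import *
np.set_printoptions(linewidth=250,precision=4,suppress=True)
s=manip.read_state();p=s['position'];y=s['eef_rot'][2];print(p,s['eef_rot'],s['gripper_width'],s['qpos'])
tx=np.array([np.cos(y),np.sin(y),0]);ty=np.array([np.sin(y),-np.cos(y),0])
t=np.array([.5735,.085,p[2]])-p;print('to go',t@tx,t@ty,'yaw',1.691-y)
o=p-.0641*tx-[0,0,.043]; print('pred origin',o,proj('side',o),proj('top',o))
a=manip.grab_frame('side')[:,:,::-1];b=manip.grab_frame('top')[:,:,::-1]
cv2.imwrite('raw_side3.png',a);cv2.imwrite('raw_top3.png',b)
A=cv2.imread('raw_side0.png');B=cv2.imread('raw_top0.png')
def show(N,O,x0,x1,y0,y1):
    for r in range(y0,y1): print(r,' '.join('%3d'%v for v in N[r,x0:x1].mean(1)),'|',''.join('#' if d>22 else '.' for d in np.abs(N[r,x0:x1].astype(int)-O[r,x0:x1]).max(1)))
u,v=proj('side',o).astype(int); print('side cols from',u-13);show(a,A,u-13,u+14,v-22,v+10)
u,v=proj('top',o).astype(int); print('top cols from',u-13);show(b,B,u-15,u+12,v-10,v+10)
```

```text
[0.574  0.0856 0.2057] [-3.1403 -0.0001  1.6966] 0.013884723311281232 [ 0.0817  0.3984 -0.4459  1.644   0.1846  1.1424 -0.2851]
to go -0.0005444547278624192 -0.0006079741560688991 yaw -0.005578601846396358
pred origin [0.5821 0.022  0.1627] [233.4634 168.6382] [235.4296 168.552 ]
side cols from 220
146  25  27  32  28  27  25  31  30  30  28  28  28  26  29  26  26  24  21  50  96  84  70  56  56  48  28  27 | ####################..#####
147  22  24  31  30  25  25  29  30  29  32  29  32  32  28  28  28  25  63 130 126  45  48  50  61  45  25  28 | ###################...#####
148  78  20  23  24  26  23  29  25  26  27  22  22  26  25  24  26  43 113 177 164  82  25  38  51  33  27  28 | ##################...######
149 164  78  25  27  28  27  27  28  26  22  26  24  28  30  26  28  94 172 185 172  64  20  22  35  29  27  28 | .################...#######
150 139 160  20  28  29  25  24  30  52  45  21  25  28  31  27  46 123 187 176 119  29  26  24  28  28  24  25 | #.################.########
151  77 127  22  25  28  24  68 142 168 167 149  49  21  29  25  41 118 186 126  48  21  2
[... 5901 characters left out ...]
52  57  55  48  54  49  54  48  56  51  52  51  51  53  51  50  52  53  46  47  52  46  47  46  48  40 | ##############..........###
174  54  50  55  54  53  49  56  53  51  51  51  54  55  49  49  49  50  52  52  52  47  51  44  46  51  53  39 | ######.................####
175  51  52  47  53  48  49  52  54  50  51  52  49  52  48  56  52  53  53  48  53  51  46  43  48  52  46  46 | ......................#.###
176  52  55  57  48  51  52  52  56  52  50  54  54  51  56  51  48  50  53  52  51  52  49  41  45  46  47  43 | ........................###
177  53  57  53  50  52  52  56  53  54  53  54  54  53  53  53  55  55  52  53  49  43  56  48  48  48  50  49 | ...................##....##
```

Run:
```python
from h import *
np.set_printoptions(precision=4,suppress=True)
p=np.array([.574,.0856,.2057]);y=1.6966
tx=np.array([np.cos(y),np.sin(y),0])
for dz in(0,.015,.025,.035): print('tip',dz,proj('side',p+[0,0,dz]))
P=p-.003*tx+[0,0,.044]
for th in(0,10,20,35,45):
    c,s_=np.cos(np.radians(th)),np.sin(np.radians(th)); q=lambda t:P-tx*s_*(.107-t)-np.array([0,0,c*(.107-t)])
    print(th,*(proj('side',q(t)) for t in(0,.014,.055,.085,.118)))
```

```text
tip 0 [231.0567 173.2166]
tip 0.015 [230.7709 169.9361]
tip 0.025 [230.5777 167.7189]
tip 0.035 [230.3823 165.4769]
0 [232.2847 185.7675] [232.0365 182.9078] [231.288  174.2826] [230.7188 167.724 ] [230.0705 160.2539]
10 [232.728  181.3968] [232.4269 179.0971] [231.5148 172.133 ] [230.8176 166.8089] [230.0194 160.7145]
20 [233.0962 176.5618] [232.7514 174.8684] [231.7042 169.7244] [230.9003 165.7758] [229.9766 161.2389]
35 [233.4914 168.7128] [233.0999 167.9867] [231.9075 165.7755] [230.9891 164.0724] [229.9305 162.1094]
45 [233.6423 163.268 ] [233.2326 163.2077] [231.9843 163.024 ] [231.0225 162.8825] [229.9134 162.7193]
```

>>> {"method": "move_arm", "body": {
  "steps": [
    {"tx": 0, "ty": -0.006, "tz": 0.2, "roll": 0.003},
    {"tx": 0, "ty": 0, "tz": 0.3, "roll": 0},
    {"tx": 0, "ty": 0, "tz": 0.25, "roll": 0},
    {"tx": 0, "ty": 0, "tz": 0.15, "roll": 0},
    {"tx": 0, "ty": 0, "tz": 0.05, "roll": 0},
    {"tx": 0, "ty": 0, "tz": 0.05, "roll": 0},
    {"tx": 0, "ty": 0, "tz": 0.05, "roll": 0},
    {"tx": 0, "ty": 0, "tz": 0, "roll": 0},
    {"tx": 0, "ty": 0, "tz": 0, "roll": 0}
  ]
}}

```text
time_s: 12.03
position: [0.5745, 0.0844, 0.1022]
eef_rot: [3.14, 0.0, 1.685]
ft_force: [0.0, -0.0, -4.1]
gripper_width: 0.0147
grip_force: 108.0
```

Run:
```python
from plant import manip
s=manip.read_state();print(s['position'],s['eef_rot'],s['ft_force'],s['wrist_torque'])
```

```text
[0.57447627 0.08436899 0.10223   ] [3.14044866e+00 3.77856421e-05 1.68460776e+00] [ 2.03889972e-02 -5.85156327e-04 -4.05067120e+00] [0.11017662 0.06155957 0.01898017]
```

>>> {"method": "move_arm", "body": {
  "steps": [
    {"tx": 0, "ty": 0, "tz": 0.04, "roll": 0},
    {"tx": 0, "ty": 0, "tz": 0.04, "roll": 0},
    {"tx": 0, "ty": 0, "tz": 0.04, "roll": 0},
    {"tx": 0, "ty": 0, "tz": 0.03, "roll": 0},
    {"tx": 0, "ty": 0, "tz": 0, "roll": 0},
    {"tx": 0, "ty": 0, "tz": 0, "roll": 0}
  ]
}}

```text
time_s: 12.53
position: [0.5737, 0.0845, 0.0862]
eef_rot: [-3.141, 0.0, 1.685]
ft_force: [0.4, 0.0, -3.7]
gripper_width: 0.0142
grip_force: 108.0
```

>>> {"method": "move_arm", "body": {
  "steps": [
    {"tx": -0.05, "ty": 0, "tz": 0, "roll": 0},
    {"tx": -0.05, "ty": 0, "tz": 0, "roll": 0},
    {"tx": -0.05, "ty": 0, "tz": 0, "roll": 0},
    {"tx": -0.05, "ty": 0, "tz": 0, "roll": 0},
    {"tx": -0.04, "ty": 0, "tz": 0, "roll": 0},
    {"tx": 0, "ty": 0, "tz": 0, "roll": 0}
  ],
  "grip_force": 40
}}

```text
time_s: 13.03
position: [0.5773, 0.0649, 0.0879]
eef_rot: [3.139, -0.006, 1.687]
ft_force: [-1.7, 12.9, 0.3]
gripper_width: 0.0141
grip_force: 109.5
```

>>> {"method": "move_arm", "body": {
  "steps": [
    {"tx": 0, "ty": 0, "tz": 0, "roll": 0},
    {"tx": 0, "ty": 0, "tz": 0, "roll": 0},
    {"tx": 0, "ty": 0, "tz": 0, "roll": 0}
  ],
  "grip": 8,
  "grip_force": 25
}}

```text
time_s: 13.28
position: [0.5772, 0.0652, 0.0876]
eef_rot: [3.139, -0.005, 1.687]
ft_force: [-1.6, 12.0, 0.6]
gripper_width: 0.014
grip_force: 109.5
```

>>> {"method": "move_arm", "body": {
  "steps": [
    {"tx": 0, "ty": 0, "tz": 0, "roll": 0},
    {"tx": 0, "ty": 0, "tz": 0, "roll": 0},
    {"tx": 0, "ty": 0, "tz": 0, "roll": 0}
  ],
  "grip": 16,
  "grip_force": 30
}}

```text
time_s: 13.53
position: [0.577, 0.0622, 0.0873]
eef_rot: [3.14, -0.002, 1.686]
ft_force: [-1.4, 6.4, 0.7]
gripper_width: 0.0162
grip_force: 47.4
```

>>> {"method": "move_arm", "body": {
  "steps": [
    {"tx": -0.04, "ty": 0, "tz": -0.006, "roll": 0},
    {"tx": -0.04, "ty": 0, "tz": -0.006, "roll": 0},
    {"tx": -0.04, "ty": 0, "tz": -0.006, "roll": 0},
    {"tx": -0.04, "ty": 0, "tz": -0.006, "roll": 0},
    {"tx": -0.04, "ty": 0, "tz": -0.006, "roll": 0},
    {"tx": 0, "ty": 0, "tz": 0, "roll": 0}
  ]
}}

```text
time_s: 14.03
position: [0.5794, 0.0393, 0.0897]
eef_rot: [3.141, 0.001, 1.683]
ft_force: [-0.3, 2.4, -1.3]
gripper_width: 0.016
grip_force: 47.8
```

>>> {"method": "move_arm", "body": {
  "steps": [
    {"tx": -0.03, "ty": 0, "tz": -0.01, "roll": 0},
    {"tx": -0.03, "ty": 0, "tz": -0.01, "roll": 0},
    {"tx": -0.03, "ty": 0, "tz": -0.01, "roll": 0},
    {"tx": -0.03, "ty": 0, "tz": 0, "roll": 0},
    {"tx": -0.03, "ty": 0, "tz": 0, "roll": 0},
    {"tx": -0.03, "ty": 0, "tz": 0, "roll": 0},
    {"tx": 0, "ty": 0, "tz": 0, "roll": 0}
  ]
}}

```text
time_s: 14.62
position: [0.5811, 0.0221, 0.0925]
eef_rot: [3.141, 0.0, 1.684]
ft_force: [-0.6, 2.9, -1.7]
gripper_width: 0.0163
grip_force: 48.7
```

Run:
```python
from h import *
np.set_printoptions(linewidth=250,precision=4,suppress=True)
s=manip.read_state();p=s['position'];y=s['eef_rot'][2];print(p,s['eef_rot'],s['gripper_width'],s['ft_force'],s['wrist_torque'])
tx=np.array([np.cos(y),np.sin(y),0]);P=p-.003*tx+[0,0,.044]
for th in(-10,0,10,20):
    c,s_=np.cos(np.radians(th)),np.sin(np.radians(th)); q=lambda t:P-tx*s_*(.107-t)-np.array([0,0,c*(.107-t)])
    print(th,*(proj('side',q(t)) for t in(.055,.085,.118)))
a=manip.grab_frame('side')[:,:,::-1];cv2.imwrite('raw_side4.png',a)
for r in range(160,198): print(r,' '.join('%3d'%v for v in a[r,218:252].mean(1)))
cv2.imwrite('pics/slot.png',crop(a,205,130,60,75,8))
```

```text
[0.5811 0.0221 0.0925] [3.1415 0.0003 1.6839] 0.016315874931317188 [-0.5689  2.8981 -1.6793] [1.136  0.0386 0.0242]
-10 [234.7962 185.3875] [234.4761 178.5498] [234.1147 170.8279]
0 [235.0477 183.6749] [234.5847 177.8275] [234.0591 171.1875]
10 [235.2731 181.6742] [234.6825 176.9758] [234.0088 171.6162]
20 [235.4666 179.444 ] [234.7667 176.0201] [233.9654 172.1009]
160  54  52  29  21  62 138 162  81  18  24  28  29  28  26  26  29  27  29  30  32  27  25  42 112 178 178 117  50  57  41  24  26  18  72
161  30  30  28  26  27  65 139 168  82  25  30  30  26  29  27  30  28  31  30  32  26  47 116 177 185 145  44  25  40  31  27  23  46 118
162  27  32  31  34  27  24  76 143 132  23  29  26  22  19  30  46  19  26  25  30  24  54 132 195 174  66  21  23  28  27  24  46 116 174
163  24  29  31  31  21  28  34  72  90  26  29  26  68 144 170 163 125  85  27  29  27  54 137 184 101  19  24  23  28  25  33  97 173 181
164  47  24  29  30  30  28  29  29  38  28  29  22  75 163 192 188 166  94  22  27  27  35  74  97  33  26  25  28  27  23  82 174 180 177
165 150  48  24  28  34  29  26 
[... 3887 characters left out ...]

193 183 183 184 180 178 179 184 184 183 180 181 182 179 122  65  94  97  95  93  92  84  94 100  99  98 101 100  99  99  96  99 100  99 100
194 182 183 183 178 176 179 184 185 181 180 179 181 180 127  65  94 100 100 101  96  87  95 100 100  98  99 101 101  98  97  96 100 102 101
195 181 183 183 177 176 181 186 184 182 179 178 181 169 113  62  90  99 101  96  85  91  98 101 100  99  99  99 100  96  96  97  99 100  99
196 181 183 182 177 176 180 184 183 180 179 178 179 166 108  56  77  96  95  91  79  86  98 100  99 100  99  99 100  96  97  95  98  99  97
197 182 183 181 177 176 181 185 183 182 179 181 181 157  97  55  63  84  90  87  71  82  99  98  99  98  98  98  98  94  92  92  94  95  91
```

The rows put the collar's lower edge at about row 187.5, which matches a nearly upright bolt. I'll push a little more, back off the wall and lower it to seat the head. Then I'll let go so it stands upright, and grip it again.

>>> {"method": "move_arm", "body": {
  "steps": [
    {"tx": -0.03, "ty": 0, "tz": 0, "roll": 0},
    {"tx": -0.03, "ty": 0, "tz": 0, "roll": 0},
    {"tx": -0.02, "ty": 0, "tz": 0, "roll": 0},
    {"tx": 0, "ty": 0, "tz": 0, "roll": 0},
    {"tx": 0.05, "ty": 0, "tz": 0.0, "roll": 0},
    {"tx": 0.05, "ty": 0, "tz": 0.02, "roll": 0},
    {"tx": 0, "ty": 0, "tz": 0.02, "roll": 0},
    {"tx": 0, "ty": 0, "tz": 0, "roll": 0}
  ]
}}

```text
time_s: 15.33
position: [0.5806, 0.0249, 0.0882]
eef_rot: [-3.141, 0.001, 1.685]
ft_force: [-0.7, 0.4, -3.4]
gripper_width: 0.0157
grip_force: 49.1
```

>>> {"method": "move_arm", "body": {
  "steps": [
    {"tx": 0, "ty": 0, "tz": 0.01, "roll": 0},
    {"tx": 0, "ty": 0, "tz": 0.01, "roll": 0},
    {"tx": 0, "ty": 0, "tz": 0.01, "roll": 0},
    {"tx": 0, "ty": 0, "tz": 0, "roll": 0}
  ]
}}

```text
time_s: 15.67
position: [0.5822, 0.0245, 0.0878]
eef_rot: [3.138, 0.001, 1.684]
ft_force: [-3.9, -1.8, 17.7]
gripper_width: 0.0165
grip_force: 51.4
```

>>> {"method": "move_arm", "body": {
  "steps": [
    {"tx": 0, "ty": 0, "tz": -0.022, "roll": 0},
    {"tx": 0, "ty": 0, "tz": 0, "roll": 0}
  ]
}}

```text
time_s: 15.83
position: [0.581, 0.0244, 0.0881]
eef_rot: [3.141, 0.001, 1.684]
ft_force: [-0.6, -1.0, 1.0]
gripper_width: 0.016
grip_force: 49.4
```

>>> {"method": "move_arm", "body": {
  "steps": [
    {"tx": 0, "ty": 0, "tz": 0, "roll": 0},
    {"tx": 0, "ty": 0, "tz": 0, "roll": 0},
    {"tx": 0, "ty": 0, "tz": 0, "roll": 0},
    {"tx": 0, "ty": 0, "tz": 0, "roll": 0}
  ],
  "grip": 26
}}

```text
time_s: 16.17
position: [0.5808, 0.0248, 0.0876]
eef_rot: [-3.142, 0.0, 1.685]
ft_force: [-0.9, 0.2, -0.1]
gripper_width: 0.0263
grip_force: 0.0
```

Run:
```python
from h import *
np.set_printoptions(linewidth=250,precision=4,suppress=True)
s=manip.read_state();p=s['position'];print(p,s['eef_rot'],s['gripper_width'],s['ft_force'])
y=s['eef_rot'][2]
tx=np.array([np.cos(y),np.sin(y),0]);P=np.r_[(p-.003*tx)[:2],.026]
for t in(.055,.085,.118): print(proj('side',P+[0,0,t]))
a=manip.grab_frame('side')[:,:,::-1];cv2.imwrite('raw_side5.png',a)
for r in range(164,194): print(r,' '.join('%3d'%v for v in a[r,222:248].mean(1)))
```

```text
[0.5808 0.0248 0.0876] [-3.1415  0.0001  1.6847] 0.026254966926514516 [-0.8919  0.163  -0.123 ]
[235.0398 184.9134]
[234.577  179.0877]
[234.0515 172.4725]
164  26  69 157 179  58  26  28  34  57  64  91  84  45  21  26  30  29  24  53 134 193 173  80  20  23  27
165  28  34  74  97  35  26  21  90 175 171 172 170 172 153  20  26  28  24  31  83 140 123  32  25  27  25
166  40  24  27  25  26  28  21  98 193 189 187 186 190 176  80  26  29  27  20  38  61  53  24  28  30  28
167  33  30  31  28  28  30  26  81 167 186 183 184 186 174  91  24  26  28  20  28  28  28  24  26  26  31
168  29  25  28  28  29  28  25  46 124 189 180 179 180 184 156  44  20  30  29  30  28  28  25  27  22  68
169  24  23  22  25  29  30  24  28 105 188 180 181 182 185 172  85  21  28  28  26  29  22  30  24  47 118
170  64 104 120  47  27  27  26  29 105 188 180 179 181 181 174 123  19  26  30  25  20  20  17  28  94 174
171 168 173 179 150  17  26  29  35  96 190 179 148 147 153 172 131  16  26  25  49 117 159 117 110 169 183
172 183 184 187 173  45  54  97  50  93 187 134 104 103 112 134 137  73  39  21 
[... 1595 characters left out ...]
  50  50  53  53  64  96 103 101 100  99 100 101  98
188  90  96  97 100  98  99  98  96  93  71  56  51  54  52  50  52  56  81  99 102  98 100 101 100  99  98
189  90  96  98 101  99  97  99  97  97  89  72  67  79  80  80  77  61  84 100 100 100  99 100  99  99  96
190  89  91  94  96  93  95  94  93  94  90  72  80  96  99  92  83  69  92  99 100 101 100 101 101 101  99
191 163 165 169 172 170 169 167 167 159 100  71  91  98 100  95  84  82  93  99  98  97 100 100 102 100  97
192 180 181 185 186 183 183 183 184 175 102  72  96 104  99  96  91  87  92 100  98 101  99 101 100 101  98
193 178 179 185 184 184 181 180 182 178 121  68  97  99  95  92  94  82  93 100 100  99  99 100 100 100  97
```

The bolt stands upright on the slot floor, with its thread top at (234,171.5) and its collar at row ≈188, where I expected them. I'll grip it again, bring it in front of the notch and turn it clockwise.

>>> {"method": "move_arm", "body": {
  "steps": [
    {"tx": -0.03, "ty": 0, "tz": -0.015, "roll": 0},
    {"tx": 0, "ty": 0, "tz": 0, "roll": 0},
    {"tx": 0, "ty": 0, "tz": 0, "roll": 0},
    {"tx": 0, "ty": 0, "tz": 0, "roll": 0},
    {"tx": 0, "ty": 0, "tz": 0, "roll": 0}
  ],
  "grip": 12,
  "grip_force": 70
}}

```text
time_s: 16.63
position: [0.5809, 0.0218, 0.0889]
eef_rot: [-3.141, -0.0, 1.685]
ft_force: [-0.2, -0.7, -3.4]
gripper_width: 0.0153
grip_force: 68.3
```

>>> {"method": "move_arm", "body": {
  "steps": [
    {"tx": 0, "ty": 0, "tz": -0.01, "roll": 0},
    {"tx": 0.1, "ty": 0, "tz": 0, "roll": -0.003},
    {"tx": 0.2, "ty": 0, "tz": 0, "roll": 0},
    {"tx": 0.2, "ty": 0, "tz": 0, "roll": 0},
    {"tx": 0.18, "ty": 0, "tz": 0, "roll": 0},
    {"tx": 0, "ty": 0, "tz": 0, "roll": 0},
    {"tx": 0, "ty": 0, "tz": 0, "roll": 0}
  ]
}}

```text
time_s: 17.22
position: [0.5726, 0.0919, 0.0903]
eef_rot: [3.141, -0.001, 1.694]
ft_force: [0.1, -0.2, -3.3]
gripper_width: 0.0154
grip_force: 68.4
```

Run:
```python
from plant import manip
s=manip.read_state();print(s['position'],s['eef_rot'],s['ft_force'],s['wrist_torque'],s['qpos'][6],s['gripper_width'])
p=s['position'];print('lat err x',p[0]-(.5748-.1211*(p[1]-.0743)))
```

```text
[0.57260801 0.09185213 0.09033583] [ 3.14146119e+00 -8.56539126e-04  1.69423855e+00] [ 0.07988245 -0.20729986 -3.26280555] [-0.04167303 -0.01407084  0.02283315] -0.36083858387401513 0.015436500046914313
lat err x -6.642633859876845e-05
```

>>> {"method": "move_arm", "body": {
  "steps": [
    {"tx": 0, "ty": 0, "tz": 0.008, "roll": 0},
    {"tx": 0, "ty": 0, "tz": 0, "roll": 0.03},
    {"tx": 0, "ty": 0, "tz": 0, "roll": 0.06},
    {"tx": 0, "ty": 0, "tz": 0, "roll": 0.06},
    {"tx": 0, "ty": 0, "tz": 0, "roll": 0.06},
    {"tx": 0, "ty": 0, "tz": 0, "roll": 0.06},
    {"tx": 0, "ty": 0, "tz": 0, "roll": 0.06},
    {"tx": 0, "ty": 0, "tz": 0, "roll": 0.06}
  ]
}}

```text
time_s: 17.88
position: [0.5728, 0.0883, 0.0892]
eef_rot: [-3.141, 0.001, 0.903]
ft_force: [-1.0, -0.2, -3.7]
gripper_width: 0.0155
grip_force: 68.4
```

Run:
```python
from plant import manip
s=manip.read_state();print(s['position'],s['eef_rot'],s['ft_force'],s['wrist_torque'],s['qpos'][6],s['gripper_width'])
```

```text
[0.57284851 0.08830361 0.08919327] [-3.14142944e+00  7.62891288e-04  9.03296603e-01] [-0.99405261 -0.24143588 -3.71849175] [0.07819557 0.21977343 0.0044562 ] -1.0356782808541491 0.015467974151870673
```

>>> {"method": "move_arm", "body": {
  "steps": [
    {"tx": 0, "ty": 0, "tz": 0, "roll": 0.06},
    {"tx": 0, "ty": 0, "tz": 0, "roll": 0.06},
    {"tx": 0, "ty": 0, "tz": 0, "roll": 0.06},
    {"tx": 0, "ty": 0, "tz": 0, "roll": 0.06},
    {"tx": 0, "ty": 0, "tz": 0, "roll": 0.06},
    {"tx": 0, "ty": 0, "tz": 0, "roll": 0.06},
    {"tx": 0, "ty": 0, "tz": 0, "roll": 0.035},
    {"tx": 0, "ty": 0, "tz": 0, "roll": 0},
    {"tx": 0, "ty": 0, "tz": 0, "roll": 0}
  ]
}}

```text
time_s: 18.63
position: [0.5729, 0.0886, 0.0892]
eef_rot: [3.141, 0.001, 0.122]
ft_force: [-0.9, -0.5, -3.3]
gripper_width: 0.0151
grip_force: 68.4
```

Run:
```python
from plant import manip
import numpy as np
s=manip.read_state();p=s['position'];print(p,s['eef_rot'],s['ft_force'],s['wrist_torque'],s['qpos'][6],s['gripper_width'])
y=s['eef_rot'][2];tx=np.array([np.cos(y),np.sin(y)]);ty=np.array([np.sin(y),-np.cos(y)])
d=np.array([.5628,.176])-p[:2];print('to notch tx,ty',d@tx,d@ty,'lat x',p[0]-(.5748-.1211*(p[1]-.0743)))
```

```text
[0.57287858 0.08855949 0.08924074] [3.14087461e+00 5.38759059e-04 1.22322591e-01] [-0.87666778 -0.52479403 -3.27670972] [-0.1252085   0.13178414 -0.00414595] -1.7062275642136906 0.015133771828108268
to notch tx,ty 0.0006660258513053664 -0.0880169150596048 lat x -0.00019459748930850118
```

>>> {"method": "move_arm", "body": {
  "steps": [
    {"tx": 0, "ty": 0, "tz": -0.015, "roll": 0},
    {"tx": 0, "ty": 0, "tz": -0.015, "roll": 0},
    {"tx": 0, "ty": 0, "tz": 0, "roll": 0}
  ]
}}

```text
time_s: 18.88
position: [0.5719, 0.0887, 0.0906]
eef_rot: [3.141, 0.003, 0.122]
ft_force: [4.1, 0.5, -21.5]
gripper_width: 0.0159
grip_force: 69.4
```

The head catches under the lips, with 21 N on lifting, so the turn is good. I'll centre the height and slide towards the notch.

>>> {"method": "move_arm", "body": {
  "steps": [
    {"tx": 0, "ty": 0, "tz": 0.023, "roll": 0},
    {"tx": 0, "ty": -0.15, "tz": 0, "roll": 0},
    {"tx": 0, "ty": -0.15, "tz": 0, "roll": 0},
    {"tx": 0, "ty": -0.1, "tz": 0, "roll": 0},
    {"tx": 0, "ty": 0, "tz": 0, "roll": 0},
    {"tx": 0, "ty": 0, "tz": 0, "roll": 0}
  ]
}}

```text
time_s: 19.38
position: [0.5683, 0.1297, 0.0905]
eef_rot: [-3.141, -0.0, 0.122]
ft_force: [-0.7, 0.5, -3.7]
gripper_width: 0.0159
grip_force: 71.7
```

>>> {"method": "move_arm", "body": {
  "steps": [
    {"tx": 0.0, "ty": -0.03, "tz": 0, "roll": 0},
    {"tx": 0, "ty": -0.03, "tz": 0, "roll": 0},
    {"tx": 0, "ty": -0.03, "tz": 0, "roll": 0},
    {"tx": 0, "ty": -0.03, "tz": 0, "roll": 0},
    {"tx": 0, "ty": 0, "tz": 0, "roll": 0}
  ]
}}

```text
time_s: 19.8
position: [0.5667, 0.1418, 0.0901]
eef_rot: [-3.141, -0.0, 0.121]
ft_force: [-1.0, 0.2, -3.0]
gripper_width: 0.0156
grip_force: 71.7
```

Run:
```python
from plant import manip
import numpy as np
s=manip.read_state();p=s['position'];print(p,s['eef_rot'],s['ft_force'],s['wrist_torque'])
y=s['eef_rot'][2];tx=np.array([np.cos(y),np.sin(y)]);ty=np.array([np.sin(y),-np.cos(y)])
d=np.array([.5628,.176])-p[:2];print('to notch tx,ty',d@tx,d@ty,'lat x',p[0]-(.5748-.1211*(p[1]-.0743)))
```

```text
[0.56673004 0.14177853 0.09013278] [-3.14118291e+00 -1.39862912e-04  1.21284481e-01] [-0.98472645  0.22255859 -2.98386339] [0.13968146 0.25153602 0.02454872]
to notch tx,ty 0.0002391927966741978 -0.03444556250089568 lat x 0.00010169212207900014
```

>>> {"method": "move_arm", "body": {
  "steps": [
    {"tx": 0.0, "ty": -0.05, "tz": 0, "roll": 0},
    {"tx": 0, "ty": -0.05, "tz": 0, "roll": 0},
    {"tx": 0, "ty": -0.05, "tz": 0, "roll": 0},
    {"tx": 0, "ty": -0.05, "tz": 0, "roll": 0},
    {"tx": 0, "ty": -0.05, "tz": 0, "roll": 0},
    {"tx": 0, "ty": -0.04, "tz": 0, "roll": 0},
    {"tx": 0, "ty": 0, "tz": 0, "roll": 0},
    {"tx": 0, "ty": 0, "tz": 0, "roll": 0}
  ]
}}

```text
time_s: 20.47
position: [0.5632, 0.1704, 0.0901]
eef_rot: [-3.141, -0.0, 0.122]
ft_force: [-0.6, -0.0, -3.0]
gripper_width: 0.0155
grip_force: 71.7
```

Run:
```python
from h import *
s=manip.read_state();p=s['position'];print(p,s['eef_rot'],s['ft_force'],s['wrist_torque'])
y=s['eef_rot'][2];tx=np.array([np.cos(y),np.sin(y)]);ty=np.array([np.sin(y),-np.cos(y)])
d=np.array([.5628,.176])-p[:2];print('to notch tx,ty',d@tx,d@ty,'lat x',p[0]-(.5748-.1211*(p[1]-.0743)))
a=manip.grab_frame('side')[:,:,::-1];cv2.imwrite('raw_side6.png',a)
for z in(.08,.144): print(proj('side',[p[0],p[1],z]),proj('side',[.5628,.176,z]))
cv2.imwrite('pics/notch.png',crop(a,200,160,70,75,8))
```

```text
[0.56318141 0.17039026 0.09008104] [-3.14136173e+00 -2.73021765e-05  1.21509823e-01] [-0.57723994 -0.0108431  -2.96472608] [0.11430499 0.28751399 0.08653998]
to notch tx,ty 0.0003013636776701798 -0.005614606615515648 lat x 1.7941435896395852e-05
[231.13992599 218.21801083] [230.89311861 219.55259167]
[229.92184574 205.7936955 ] [229.66282691 207.14009188]
```

View pics/notch.png

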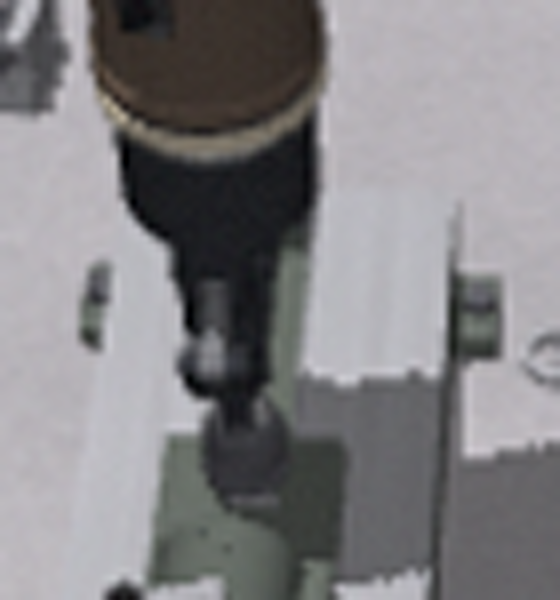

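The bolt is in the notch with its collar at crop (247,480), lying on the foot, and about 5 mm remains. I'll creep in until it touches.

>>> {"method": "move_arm", "body": {
  "steps": [
    {"tx": 0.0, "ty": -0.015, "tz": 0, "roll": 0},
    {"tx": 0, "ty": -0.015, "tz": 0, "roll": 0},
    {"tx": 0, "ty": -0.015, "tz": 0, "roll": 0},
    {"tx": 0, "ty": 0, "tz": 0, "roll": 0}
  ]
}}

```text
time_s: 20.85
position: [0.5627, 0.1746, 0.0901]
eef_rot: [-3.141, -0.0, 0.121]
ft_force: [-0.3, 0.9, -3.7]
gripper_width: 0.015
grip_force: 71.7
```

>>> {"method": "move_arm", "body": {
  "steps": [
    {"tx": 0.0, "ty": -0.01, "tz": 0, "roll": 0},
    {"tx": 0, "ty": -0.005, "tz": 0, "roll": 0},
    {"tx": 0, "ty": 0, "tz": 0, "roll": 0}
  ]
}}

```text
time_s: 21.1
position: [0.5625, 0.1759, 0.0901]
eef_rot: [-3.142, 0.0, 0.121]
ft_force: [0.3, 0.4, -3.6]
gripper_width: 0.0156
grip_force: 71.7
```

>>> {"method": "move_arm", "body": {
  "steps": [
    {"tx": 0.0, "ty": -0.007, "tz": 0, "roll": 0},
    {"tx": 0, "ty": -0.007, "tz": 0, "roll": 0},
    {"tx": 0, "ty": 0, "tz": 0, "roll": 0}
  ]
}}

```text
time_s: 21.35
position: [0.5623, 0.1773, 0.0901]
eef_rot: [-3.142, 0.0, 0.121]
ft_force: [-0.6, -0.2, -3.8]
gripper_width: 0.0153
grip_force: 71.7
```

>>> {"method": "move_arm", "body": {
  "steps": [
    {"tx": 0.0, "ty": -0.006, "tz": 0, "roll": 0},
    {"tx": 0, "ty": -0.006, "tz": 0, "roll": 0},
    {"tx": 0, "ty": 0, "tz": 0, "roll": 0}
  ]
}}

```text
time_s: 21.6
position: [0.5622, 0.1785, 0.0901]
eef_rot: [-3.142, 0.0, 0.121]
ft_force: [-1.7, 0.2, -1.8]
gripper_width: 0.0156
grip_force: 71.7
```

>>> {"method": "move_arm", "body": {
  "steps": [
    {"tx": 0.0, "ty": -0.005, "tz": 0, "roll": 0},
    {"tx": 0, "ty": -0.005, "tz": 0, "roll": 0},
    {"tx": 0, "ty": 0, "tz": 0, "roll": 0}
  ]
}}

```text
time_s: 21.85
position: [0.5621, 0.1795, 0.0901]
eef_rot: [-3.142, -0.0, 0.121]
ft_force: [-0.8, -0.6, -3.3]
gripper_width: 0.0153
grip_force: 71.7
```

Run:
```python
from plant import manip
s=manip.read_state();print(s['position'],s['ft_force'],s['wrist_torque'])
```

```text
[0.56209657 0.17945167 0.09009191] [-0.76427007 -0.55554902 -3.33379675] [-0.11224123  0.20531519 -0.02675946]
```

>>> {"method": "move_arm", "body": {
  "steps": [
    {"tx": 0.0, "ty": -0.005, "tz": 0, "roll": 0},
    {"tx": 0, "ty": -0.005, "tz": 0, "roll": 0},
    {"tx": 0, "ty": 0, "tz": 0, "roll": 0}
  ]
}}

```text
time_s: 22.1
position: [0.562, 0.1805, 0.0901]
eef_rot: [-3.142, 0.0, 0.121]
ft_force: [-1.6, -0.5, -3.0]
gripper_width: 0.0155
grip_force: 71.7
```

Run:
```python
from plant import manip
s=manip.read_state();print(s['position'],s['ft_force'],s['wrist_torque'])
```

```text
[0.56198339 0.18048636 0.09008919] [-1.55278005 -0.47215227 -2.96076974] [-0.07050695  0.26140127  0.0223354 ]
```

>>> {"method": "move_arm", "body": {
  "steps": [
    {"tx": 0.0, "ty": -0.005, "tz": 0, "roll": 0},
    {"tx": 0, "ty": -0.005, "tz": 0, "roll": 0},
    {"tx": 0, "ty": 0, "tz": 0, "roll": 0}
  ]
}}

```text
time_s: 22.35
position: [0.5619, 0.181, 0.0901]
eef_rot: [3.141, 0.0, 0.12]
ft_force: [-1.2, -2.0, -3.4]
gripper_width: 0.0154
grip_force: 71.8
```

Run:
```python
from h import *
s=manip.read_state();print(s['position'],s['ft_force'],s['wrist_torque'])
a=manip.grab_frame('side')[:,:,::-1];cv2.imwrite('raw_side7.png',a)
A=cv2.imread('raw_side0.png')
# has tailstock moved? compare lever/centre/foot-rear region
for (x0,x1,y0,y1) in((205,240,228,245),(215,240,240,260)):
    w=A[y0:y1,x0:x1].mean(2).astype(np.float32);n=a[y0:y1,x0:x1].mean(2).astype(np.float32)
    print(cv2.phaseCorrelate(w,n,cv2.createHanningWindow((x1-x0,y1-y0),cv2.CV_32F)))
```

```text
[0.56192962 0.18096447 0.09008562] [-1.17388793 -2.00804048 -3.36921855] [-0.52381522  0.20302607  0.02322376]
((0.051516052449397165, 3.149839508331809e-05), 0.9940585493581531)
((0.4537473641769374, 0.0067328631387510995), 1.0030352051258087)
```

It touches at 2 N without the tailstock moving, so the bolt is home. I'll let go, turn the gripper half a turn back around the thread, and check the state.

>>> {"method": "move_arm", "body": {
  "steps": [
    {"tx": 0, "ty": 0.003, "tz": 0.01, "roll": 0},
    {"tx": 0, "ty": 0, "tz": 0, "roll": 0}
  ]
}}

```text
time_s: 22.57
position: [0.5619, 0.1809, 0.089]
eef_rot: [3.142, -0.0, 0.121]
ft_force: [-0.6, -1.8, -3.6]
gripper_width: 0.0153
grip_force: 71.8
```

>>> {"method": "move_arm", "body": {
  "steps": [
    {"tx": 0, "ty": 0, "tz": 0, "roll": 0},
    {"tx": 0, "ty": 0, "tz": 0, "roll": 0},
    {"tx": 0, "ty": 0, "tz": 0, "roll": 0},
    {"tx": 0, "ty": 0, "tz": 0, "roll": 0},
    {"tx": 0, "ty": 0, "tz": 0, "roll": -0.06},
    {"tx": 0, "ty": 0, "tz": 0, "roll": -0.06},
    {"tx": 0, "ty": 0, "tz": 0, "roll": -0.06},
    {"tx": 0, "ty": 0, "tz": 0, "roll": -0.06},
    {"tx": 0, "ty": 0, "tz": 0, "roll": -0.06},
    {"tx": 0, "ty": 0, "tz": 0, "roll": -0.06},
    {"tx": 0, "ty": 0, "tz": 0, "roll": -0.06},
    {"tx": 0, "ty": 0, "tz": 0, "roll": -0.06},
    {"tx": 0, "ty": 0, "tz": 0, "roll": -0.06},
    {"tx": 0, "ty": 0, "tz": 0, "roll": -0.06},
    {"tx": 0, "ty": 0, "tz": 0, "roll": -0.06},
    {"tx": 0, "ty": 0, "tz": 0, "roll": -0.06},
    {"tx": 0, "ty": 0, "tz": 0, "roll": -0.06}
  ],
  "grip": 40
}}

```text
time_s: 23.98
position: [0.5622, 0.1812, 0.0893]
eef_rot: [3.141, -0.0, 1.687]
ft_force: [0.7, -0.3, -0.6]
gripper_width: 0.0396
grip_force: 0.0
```

>>> {"method": "move_arm", "body": {
  "steps": [
    {"tx": 0, "ty": 0, "tz": 0, "roll": -0.06},
    {"tx": 0, "ty": 0, "tz": 0, "roll": -0.06},
    {"tx": 0, "ty": 0, "tz": 0, "roll": -0.06},
    {"tx": 0, "ty": 0, "tz": 0, "roll": -0.06},
    {"tx": 0, "ty": 0, "tz": 0, "roll": -0.06},
    {"tx": 0, "ty": 0, "tz": 0, "roll": -0.06},
    {"tx": 0, "ty": 0, "tz": 0, "roll": -0.06},
    {"tx": 0, "ty": 0, "tz": 0, "roll": -0.06},
    {"tx": 0, "ty": 0, "tz": 0, "roll": -0.06},
    {"tx": 0, "ty": 0, "tz": 0, "roll": -0.06},
    {"tx": 0, "ty": 0, "tz": 0, "roll": -0.06},
    {"tx": 0, "ty": 0, "tz": 0, "roll": -0.06},
    {"tx": 0, "ty": 0, "tz": 0, "roll": -0.07},
    {"tx": 0, "ty": 0, "tz": 0, "roll": 0},
    {"tx": 0, "ty": 0, "tz": 0, "roll": 0}
  ]
}}

```text
time_s: 25.23
position: [0.5621, 0.181, 0.0891]
eef_rot: [3.141, -0.0, -3.042]
ft_force: [-0.4, -0.3, 1.1]
gripper_width: 0.0398
grip_force: 0.0
```

Run:
```python
from h import *
s=manip.read_state();p=s['position'];print(p,s['eef_rot'],s['ft_force'],s['wrist_torque'],s['qpos'][6],s['gripper_width'])
a=manip.grab_frame('side')[:,:,::-1];cv2.imwrite('raw_side8.png',a)
for z in(.081,.111,.144): print(z,proj('side',[.562,.1808,z]))
for r in range(198,230): print(r,' '.join('%3d'%v for v in a[r,214:248].mean(1)))
```

```text
[0.56206226 0.18098185 0.08906339] [ 3.14111655e+00 -5.30167157e-05 -3.04168756e+00] [-0.44412916 -0.33454389  1.14526602] [0.01946963 0.00259143 0.01369578] 0.8038547074695911 0.03982482134827167
0.081 [230.8025941  220.53124267]
0.111 [230.23336798 214.81918999]
0.144 [229.58534382 208.31641708]
198 188 184 187 184 186 190 174  80  27  38  46  65  62  51  32  28  24  30  32  45  88 107 105 113 153 188 186 186 184 184 186 185 182 180
199 188 185 185 184 186 188 185 155  26  37  44  68  68  63  38  27  21  30  30  58 106 108 107 117 166 188 184 185 186 185 187 186 181 179
200 186 186 184 186 186 186 188 170  20  34  78 129 123  95  30  25  22  30  33  64 112 109 104 118 170 187 185 186 185 184 185 184 181 179
201 187 185 185 184 185 186 185 169  19  32  84 144 136 103  23  23  24  28  29  56 108 108 105 119 169 188 184 184 186 186 185 184 181 180
202 188 185 184 186 188 187 184 166  16  29  82 142 136 102  19  23  24  29  28  53 103 106 106 128 176 189 184 184 185 185 187 184 182 180
203 186 186 187 185 188 187 185 169  47  40  94 142 131  86  20  28  27  29  29  53 107 106 105 131 1
[... 2978 characters left out ...]

225 187 189 185 185 176 118 104 105 102 105 104 103 101  97  99  99  88  52  53  51  57  57  59  58  60  59  58  58  70 105  99 100 100 101
226 186 189 184 186 177 121 104  96  94  99  96  84 107 107 108 106 102  93  89  83  64  57  59  60  60  61  59  59  72 103 102 101 102 104
227 186 186 184 186 176 102  87  87  92  97  99 100 106 107 108 106 103 102  97  92  83  66  59  58  59  59  57  55  69 104 100 103 100 102
228 187 187 185 183 163  96  73  86  94 100 103 105 106  98  86 105 101  99  95  89  85  74  59  58  60  60  58  59  78 102  99 102 102 102
229 187 186 184 183 158  87  75  88  94 100 104 106 104 104  99 104 101  98  95  90  81  73  62  53  59  58  57  57  81 102 100 100 102 100
```

>>> {"method": "move_arm", "body": {
  "steps": [
    {"tx": 0, "ty": 0, "tz": 0.06, "roll": 0},
    {"tx": 0, "ty": 0, "tz": 0.07, "roll": 0},
    {"tx": 0, "ty": 0, "tz": 0.07, "roll": 0},
    {"tx": 0, "ty": 0, "tz": 0.06, "roll": 0},
    {"tx": 0, "ty": 0, "tz": 0, "roll": 0},
    {"tx": 0, "ty": 0, "tz": 0, "roll": 0}
  ]
}}

```text
time_s: 25.78
position: [0.5615, 0.1809, 0.0625]
eef_rot: [-3.141, -0.001, -3.038]
ft_force: [-0.3, 0.3, 0.2]
gripper_width: 0.0399
grip_force: 0.0
```

>>> {"method": "move_arm", "body": {
  "steps": [
    {"tx": 0, "ty": 0, "tz": 0, "roll": 0},
    {"tx": 0, "ty": 0, "tz": 0, "roll": 0},
    {"tx": 0, "ty": 0, "tz": 0, "roll": 0},
    {"tx": 0, "ty": 0, "tz": 0, "roll": 0}
  ],
  "grip": 24,
  "grip_force": 50
}}

```text
time_s: 26.12
position: [0.562, 0.181, 0.0634]
eef_rot: [-3.142, 0.0, -3.038]
ft_force: [-0.6, 0.3, 1.2]
gripper_width: 0.0288
grip_force: 50.2
```

Run:
```python
from h import *
s=manip.read_state();print(s['position'],s['eef_rot'],s['ft_force'],s['wrist_torque'],s['qpos'][6],s['gripper_width'])
```

```text
[0.56201946 0.18099311 0.06335347] [-3.14151928e+00  3.09258546e-04 -3.03765361e+00] [-0.6253988   0.30719764  1.15335361] [-0.21937422  0.17052133  0.01164506] 0.7828879986425578 0.028825575674682184
```

>>> {"method": "move_arm", "body": {
  "steps": [
    {"tx": 0, "ty": 0, "tz": 0, "roll": 0.03},
    {"tx": 0, "ty": 0, "tz": 0, "roll": 0.06},
    {"tx": 0, "ty": 0, "tz": 0, "roll": 0.06},
    {"tx": 0, "ty": 0, "tz": 0.001, "roll": 0.06},
    {"tx": 0, "ty": 0, "tz": 0.001, "roll": 0.06},
    {"tx": 0, "ty": 0, "tz": 0.001, "roll": 0.06},
    {"tx": 0, "ty": 0, "tz": 0.001, "roll": 0.06},
    {"tx": 0, "ty": 0, "tz": 0.001, "roll": 0.06},
    {"tx": 0, "ty": 0, "tz": 0.001, "roll": 0.06},
    {"tx": 0, "ty": 0, "tz": 0.001, "roll": 0.06}
  ]
}}

```text
time_s: 26.95
position: [0.5613, 0.1821, 0.0625]
eef_rot: [3.141, -0.001, 2.101]
ft_force: [-2.2, 1.8, -1.0]
gripper_width: 0.0286
grip_force: 50.0
```

Run:
```python
from h import *
s=manip.read_state();print(s['position'],s['eef_rot'],s['ft_force'],s['wrist_torque'],s['qpos'][6],s['gripper_width'])
```

```text
[0.56129298 0.18210584 0.06246116] [ 3.14141324e+00 -1.25477200e-03  2.10084002e+00] [-2.20093558  1.75338552 -0.96958428] [0.4521467  0.43158209 0.14229934] -0.1879950575808428 0.028583602369479197
```

>>> {"method": "move_arm", "body": {
  "steps": [
    {"tx": 0, "ty": 0, "tz": 0.001, "roll": 0.06},
    {"tx": 0, "ty": 0, "tz": 0.001, "roll": 0.06},
    {"tx": 0, "ty": 0, "tz": 0.001, "roll": 0.06},
    {"tx": 0, "ty": 0, "tz": 0.001, "roll": 0.06},
    {"tx": 0, "ty": 0, "tz": 0.001, "roll": 0.06},
    {"tx": 0, "ty": 0, "tz": 0.001, "roll": 0.06},
    {"tx": 0, "ty": 0, "tz": 0, "roll": 0.06},
    {"tx": 0, "ty": 0, "tz": 0, "roll": 0}
  ]
}}

```text
time_s: 27.62
position: [0.5622, 0.182, 0.0623]
eef_rot: [3.141, -0.001, 1.261]
ft_force: [0.4, 1.0, 2.4]
gripper_width: 0.0288
grip_force: 50.4
```

Run:
```python
from h import *
s=manip.read_state();print(s['position'],s['eef_rot'],s['ft_force'],s['wrist_torque'],s['qpos'][6],s['gripper_width'])
```

```text
[0.56224157 0.18199826 0.06232004] [ 3.14062860e+00 -1.17380953e-03  1.26108030e+00] [0.35100664 1.01425628 2.42096078] [ 0.27078031 -0.00335897 -0.05473928] -0.8951273840751586 0.02876485879857274
```

>>> {"method": "move_arm", "body": {
  "steps": [
    {"tx": 0, "ty": 0, "tz": 0.001, "roll": 0.05},
    {"tx": 0, "ty": 0, "tz": 0.001, "roll": 0.05},
    {"tx": 0, "ty": 0, "tz": 0.001, "roll": 0.05},
    {"tx": 0, "ty": 0, "tz": 0, "roll": 0.04},
    {"tx": 0, "ty": 0, "tz": 0, "roll": 0}
  ],
  "grip": 20,
  "grip_force": 80
}}

```text
time_s: 28.03
position: [0.5628, 0.1817, 0.0624]
eef_rot: [3.14, -0.002, 0.886]
ft_force: [-0.5, 0.5, 6.2]
gripper_width: 0.0275
grip_force: 78.8
```

Run:
```python
from h import *
s=manip.read_state();print(s['position'],s['eef_rot'],s['ft_force'],s['wrist_torque'],s['qpos'][6],s['gripper_width'])
```

```text
[0.56276444 0.18170205 0.06243993] [ 3.14048132e+00 -1.87443884e-03  8.85562693e-01] [-0.52299938  0.4577836   6.19696263] [-0.00473043 -0.04210553 -0.05216557] -1.2097019447582429 0.02749666784481702
```

>>> {"method": "move_arm", "body": {
  "steps": [
    {"tx": 0, "ty": 0, "tz": 0, "roll": 0.03},
    {"tx": 0, "ty": 0, "tz": 0, "roll": 0.03},
    {"tx": 0, "ty": 0, "tz": 0, "roll": 0.03},
    {"tx": 0, "ty": 0, "tz": 0, "roll": 0}
  ]
}}

```text
time_s: 28.37
position: [0.5629, 0.1815, 0.0624]
eef_rot: [3.141, -0.002, 0.707]
ft_force: [1.3, 0.5, 5.8]
gripper_width: 0.0281
grip_force: 78.8
```

Run:
```python
from h import *
s=manip.read_state();print(s['position'],s['eef_rot'],s['ft_force'],s['wrist_torque'],s['qpos'][6],s['gripper_width'])
```

```text
[0.56291194 0.181482   0.0624283 ] [ 3.14067712e+00 -2.05741681e-03  7.06876250e-01] [1.31160462 0.53724912 5.81170586] [-0.17905457 -0.07997246  0.0136001 ] -1.3590348659723743 0.02808927826147406
```

>>> {"method": "move_arm", "body": {
  "steps": [
    {"tx": 0, "ty": 0, "tz": 0, "roll": 0.025},
    {"tx": 0, "ty": 0, "tz": 0, "roll": 0.025},
    {"tx": 0, "ty": 0, "tz": 0, "roll": 0.025},
    {"tx": 0, "ty": 0, "tz": 0, "roll": 0}
  ]
}}

```text
time_s: 28.7
position: [0.563, 0.1814, 0.0624]
eef_rot: [3.141, -0.002, 0.557]
ft_force: [0.5, -0.3, 5.9]
gripper_width: 0.028
grip_force: 78.9
```

Run:
```python
from h import *
s=manip.read_state();print(s['position'],s['eef_rot'],s['ft_force'],s['wrist_torque'],s['qpos'][6],s['gripper_width'])
```

```text
[0.56298909 0.18136602 0.06240616] [ 3.14085349e+00 -2.17134832e-03  5.57485962e-01] [ 0.47596532 -0.25159817  5.87518566] [-0.18838956 -0.15076539  0.05449637] -1.4838144945963017 0.027988518757511446
```

>>> {"method": "move_arm", "body": {
  "steps": [
    {"tx": 0, "ty": 0, "tz": 0, "roll": 0.025},
    {"tx": 0, "ty": 0, "tz": 0, "roll": 0.025},
    {"tx": 0, "ty": 0, "tz": 0, "roll": 0.025},
    {"tx": 0, "ty": 0, "tz": 0, "roll": 0}
  ]
}}

```text
time_s: 29.03
position: [0.5631, 0.1811, 0.0625]
eef_rot: [3.141, -0.002, 0.407]
ft_force: [0.8, -0.3, 6.0]
gripper_width: 0.0282
grip_force: 78.9
```

Run:
```python
from h import *
s=manip.read_state();print(s['position'],s['eef_rot'],s['ft_force'],s['wrist_torque'],s['qpos'][6],s['gripper_width'])
```

```text
[0.56312216 0.18114559 0.06245761] [ 3.14096238e+00 -2.33670571e-03  4.07321182e-01] [ 0.8477797  -0.25959017  5.95408609] [-0.26211474 -0.20315223  0.06840371] -1.608981966592814 0.028212431340148704
```

>>> {"method": "move_arm", "body": {
  "steps": [
    {"tx": 0, "ty": 0, "tz": 0, "roll": 0.025},
    {"tx": 0, "ty": 0, "tz": 0, "roll": 0.025},
    {"tx": 0, "ty": 0, "tz": 0, "roll": 0.025},
    {"tx": 0, "ty": 0, "tz": 0, "roll": 0}
  ]
}}

```text
time_s: 29.37
position: [0.5631, 0.181, 0.0624]
eef_rot: [3.141, -0.002, 0.257]
ft_force: [1.0, -1.6, 5.7]
gripper_width: 0.0279
grip_force: 78.9
```

Run:
```python
from h import *
s=manip.read_state();p=s['position'];print(p,s['eef_rot'],s['ft_force'],s['wrist_torque'],s['qpos'][6],s['gripper_width'])
a=manip.grab_frame('side')[:,:,::-1];cv2.imwrite('raw_side9.png',a)
for z in(.08,.11,.144): print(proj('side',[.562,.181,z]))
for r in range(196,230): print(r,' '.join('%3d'%v for v in a[r,214:244].mean(1)))
```

```text
[0.56312847 0.18095695 0.06240993] [ 3.14109138e+00 -2.27221783e-03  2.57382588e-01] [ 0.98216672 -1.58607062  5.73686061] [-0.40196255 -0.17097008  0.10595964] -1.7338593416032417 0.0278908629797324
[230.80836927 220.7659099 ]
[230.23949111 215.06023469]
[229.57187814 208.36427936]
196 193 188 161  80  19  26  27  31  29  29  28  31  34  31  31  28  31  30  26  28  26  25  31  77 139 186 186 187 188 187
197 192 190 190 161  80  15  23  28  28  29  30  29  29  29  30  28  30  30  30  29  27  32  70 112 155 190 186 186 186 188
198 191 188 190 187 168 119  47  19  28  28  33  30  29  25  30  32  28  28  29  25  42  85 101 116 155 192 188 187 186 187
199 191 187 188 189 190 182 164 119  22  32  30  31  29  29  29  31  31  29  29  25  59 108 108 119 168 190 187 188 187 187
200 190 187 186 187 188 189 187 164  52  27  30  32  28  30  30  29  33  29  33  37  63 113 109 121 172 190 187 188 186 186
201 189 188 187 187 188 189 188 173  61  33  34  30  29  30  30  30  29  29  34  34  50  99 105 120 171 190 187 188 186 188
202 188 187 187 189 189 188 185 172  90  29  30  28  33  28  28  29  30 
[... 2699 characters left out ...]
 102  60  69  65  49  50  52  56  54  57  51  58  60  60  59  58  58  57  63 106
225 188 191 187 185 177 120 106 106 100 105 106  99 101 100 100  99  97  90  59  53  56  59  59  61  59  59  61  56  72 105
226 188 191 185 186 180 122 105  98  95 101  98  85 109 110 110 108 106 103  92  85  71  58  58  60  59  61  60  60  74 106
227 190 190 186 186 179 104  86  87  93  98 101  99 107 110 107 106 102 101  99  94  83  69  57  58  62  59  59  56  69 104
228 190 189 187 185 163  97  73  88  94 101 104 108 106 101  86 105 103  99  96  90  85  76  62  58  60  59  59  60  77 103
229 189 189 184 185 157  89  74  91  98 102 104 108 107 106 101 105 102 100  94  89  83  74  62  51  60  60  57  58  81 103
```

>>> {"method": "move_arm", "body": {
  "steps": [
    {"tx": 0, "ty": 0, "tz": 0, "roll": 0.025},
    {"tx": 0, "ty": 0, "tz": 0, "roll": 0.025},
    {"tx": 0, "ty": 0, "tz": 0, "roll": 0.025},
    {"tx": 0, "ty": 0, "tz": 0, "roll": 0.025},
    {"tx": 0, "ty": 0, "tz": 0, "roll": 0}
  ]
}}

```text
time_s: 29.83
position: [0.5632, 0.1806, 0.0624]
eef_rot: [3.141, -0.002, 0.057]
ft_force: [1.0, -1.9, 5.6]
gripper_width: 0.0279
grip_force: 79.0
```

Run:
```python
from h import *
s=manip.read_state();p=s['position'];print(p,s['eef_rot'],s['ft_force'],s['wrist_torque'],s['qpos'][6],s['tau'][6],s['gripper_width'])
```

```text
[0.56315483 0.18063555 0.06236832] [ 3.14116728e+00 -2.23770062e-03  5.74622776e-02] [ 0.97606898 -1.88106252  5.57538759] [-0.56565322 -0.18969825  0.29812401] -1.899991438243442 -1.229696050286293 0.02787729380101193
```

>>> {"method": "move_arm", "body": {
  "steps": [
    {"tx": 0, "ty": 0, "tz": 0, "roll": 0.025},
    {"tx": 0, "ty": 0, "tz": 0, "roll": 0.025},
    {"tx": 0, "ty": 0, "tz": 0, "roll": 0}
  ]
}}

```text
time_s: 30.08
position: [0.5631, 0.1805, 0.0624]
eef_rot: [3.141, -0.002, -0.043]
ft_force: [1.2, -2.4, 5.8]
gripper_width: 0.0278
grip_force: 79.0
```

Run:
```python
from h import *
s=manip.read_state();p=s['position'];print(p,s['eef_rot'],s['ft_force'],s['wrist_torque'],s['qpos'][6],s['tau'][6],s['gripper_width'])
```

```text
[0.56312917 0.18047335 0.06236285] [ 3.14126383e+00 -2.19385284e-03 -4.26914504e-02] [ 1.23122358 -2.40210896  5.78793139] [-0.68982754 -0.2115095   0.28638375] -1.9830196582627089 -1.1636578291654587 0.027802610456534628
```

>>> {"method": "move_arm", "body": {
  "steps": [
    {"tx": 0, "ty": 0, "tz": 0, "roll": 0.025},
    {"tx": 0, "ty": 0, "tz": 0, "roll": 0.025},
    {"tx": 0, "ty": 0, "tz": 0, "roll": 0.025},
    {"tx": 0, "ty": 0, "tz": 0, "roll": 0}
  ]
}}

```text
time_s: 30.42
position: [0.5631, 0.1802, 0.0623]
eef_rot: [3.141, -0.002, -0.192]
ft_force: [0.2, -3.6, 6.8]
gripper_width: 0.028
grip_force: 79.1
```

Run:
```python
from h import *
s=manip.read_state();p=s['position'];print(p,s['eef_rot'],s['ft_force'],s['wrist_torque'],s['qpos'][6],s['tau'][6],s['gripper_width'])
```

```text
[0.56309577 0.18022401 0.06234735] [ 3.14121653e+00 -2.17647063e-03 -1.92468813e-01] [ 0.19198214 -3.63238909  6.83285491] [-0.83981129 -0.11513145  0.43739406] -2.107114809982422 -1.4238518849015236 0.028014581020636826
```

>>> {"method": "move_arm", "body": {
  "steps": [
    {"tx": 0, "ty": 0, "tz": 0, "roll": 0.025},
    {"tx": 0, "ty": 0, "tz": 0, "roll": 0.025},
    {"tx": 0, "ty": 0, "tz": 0, "roll": 0.025},
    {"tx": 0, "ty": 0, "tz": 0, "roll": 0.025},
    {"tx": 0, "ty": 0, "tz": 0, "roll": 0}
  ]
}}

```text
time_s: 30.83
position: [0.563, 0.18, 0.0623]
eef_rot: [3.141, -0.002, -0.393]
ft_force: [0.1, -5.0, 7.6]
gripper_width: 0.0276
grip_force: 79.1
```

Run:
```python
from h import *
s=manip.read_state();p=s['position'];print(p,s['eef_rot'],s['ft_force'],s['wrist_torque'],s['qpos'][6],s['tau'][6],s['gripper_width'])
a=manip.grab_frame('side')[:,:,::-1];cv2.imwrite('raw_side10.png',a)
A=cv2.imread('raw_side0.png')
for (x0,x1,y0,y1) in((205,240,230,245),(215,240,240,260)):
    w=A[y0:y1,x0:x1].mean(2).astype(np.float32);n=a[y0:y1,x0:x1].mean(2).astype(np.float32)
    print(cv2.phaseCorrelate(w,n,cv2.createHanningWindow((x1-x0,y1-y0),cv2.CV_32F)))
```

```text
[0.56303038 0.17998642 0.06233947] [ 3.14136340e+00 -2.13870611e-03 -3.92705832e-01] [ 0.105361   -4.95124929  7.58231805] [-0.98874881 -0.02379005  0.30632523] -2.2725039265968663 -1.2471748888492584 0.02761038799215503
((-0.0018672374037187467, 0.5273933178773813), 1.0329950120713975)
((0.2143631036813165, 0.06097112227300272), 0.9701066455841064)
```

>>> {"method": "move_arm", "body": {
  "steps": [
    {"tx": 0, "ty": 0, "tz": -0.005, "roll": 0},
    {"tx": 0, "ty": 0, "tz": -0.005, "roll": 0},
    {"tx": 0, "ty": 0, "tz": -0.005, "roll": 0},
    {"tx": 0, "ty": 0, "tz": 0, "roll": 0}
  ]
}}

```text
time_s: 31.22
position: [0.563, 0.18, 0.0624]
eef_rot: [3.141, -0.002, -0.391]
ft_force: [6.9, -2.8, -6.9]
gripper_width: 0.0275
grip_force: 80.2
```

Run:
```python
from h import *
s=manip.read_state();p=s['position'];print(p,s['eef_rot'],s['ft_force'],s['wrist_torque'],s['qpos'][6],s['tau'][6],s['gripper_width'])
```

```text
[0.56295517 0.17995723 0.06242801] [ 3.14100385e+00 -1.70134995e-03 -3.91380170e-01] [ 6.88652087 -2.76025133 -6.85004823] [-0.65974064 -1.34863178  0.30729725] -2.271456355895802 -0.2798686735332012 0.027488253874232454
```

>>> {"method": "move_arm", "body": {
  "steps": [
    {"tx": 0, "ty": 0, "tz": -0.008, "roll": 0},
    {"tx": 0, "ty": 0, "tz": -0.007, "roll": 0},
    {"tx": 0, "ty": 0, "tz": 0, "roll": 0}
  ]
}}

```text
time_s: 31.47
position: [0.5629, 0.1799, 0.0625]
eef_rot: [3.14, -0.001, -0.391]
ft_force: [11.5, -1.0, -22.6]
gripper_width: 0.0274
grip_force: 81.7
```

Run:
```python
from h import *
s=manip.read_state();p=s['position'];print(p,s['eef_rot'],s['ft_force'],s['wrist_torque'],s['qpos'][6],s['tau'][6],s['gripper_width'])
```

```text
[0.56288043 0.17990652 0.06251616] [ 3.14032050e+00 -1.46834931e-03 -3.91266290e-01] [ 11.53991028  -1.01070399 -22.59236814] [-0.28300369 -2.52173006  0.28147592] -2.2718101820857 -0.25973690673708916 0.02739949925306968
```

Pulling 22 N upwards moves it less than 0.2 mm, so the axial slack is gone. I'll take off the pull, grip harder and give the final tightening while watching torque.

>>> {"method": "move_arm", "body": {
  "steps": [
    {"tx": 0, "ty": 0, "tz": 0.022, "roll": 0},
    {"tx": 0, "ty": 0, "tz": 0, "roll": 0},
    {"tx": 0, "ty": 0, "tz": 0, "roll": 0.025},
    {"tx": 0, "ty": 0, "tz": 0, "roll": 0.025},
    {"tx": 0, "ty": 0, "tz": 0, "roll": 0}
  ],
  "grip": 15,
  "grip_force": 115
}}

```text
time_s: 31.88
position: [0.5628, 0.1798, 0.0625]
eef_rot: [3.141, -0.002, -0.494]
ft_force: [3.0, -4.5, 1.8]
gripper_width: 0.027
grip_force: 116.1
```

Run:
```python
from h import *
s=manip.read_state();p=s['position'];print(p,s['eef_rot'],s['ft_force'],s['wrist_torque'],s['qpos'][6],s['tau'][6],s['gripper_width'])
```

```text
[0.5628364  0.17980817 0.06251558] [ 3.14103244e+00 -1.81019182e-03 -4.93999591e-01] [ 3.04986755 -4.54473082  1.7809105 ] [-1.05014419 -0.57285334  0.48065171] -2.3562025671895395 -1.4087540656328201 0.027027400938433543
```

>>> {"method": "move_arm", "body": {
  "steps": [
    {"tx": 0, "ty": 0, "tz": 0, "roll": 0.025},
    {"tx": 0, "ty": 0, "tz": 0, "roll": 0.025},
    {"tx": 0, "ty": 0, "tz": 0, "roll": 0.025},
    {"tx": 0, "ty": 0, "tz": 0, "roll": 0}
  ]
}}

```text
time_s: 32.22
position: [0.5627, 0.1796, 0.0625]
eef_rot: [3.141, -0.002, -0.644]
ft_force: [2.3, -5.2, 2.3]
gripper_width: 0.0272
grip_force: 116.2
```

Run:
```python
from h import *
s=manip.read_state();p=s['position'];print(p,s['eef_rot'],s['ft_force'],s['wrist_torque'],s['qpos'][6],s['tau'][6],s['gripper_width'])
```

```text
[0.56272696 0.17956655 0.06251545] [ 3.14088428e+00 -1.95708485e-03 -6.43789803e-01] [ 2.26750643 -5.15593091  2.28356777] [-1.19345005 -0.4076439   0.7656966 ] -2.4795614104777086 -1.6169574111700058 0.027187007387152226
```

Torque is 0.77 N m, well over firm, and there is no slack. I'll open, rise clear and check.

>>> {"method": "move_arm", "body": {
  "steps": [
    {"tx": 0, "ty": 0, "tz": 0, "roll": 0},
    {"tx": 0, "ty": 0, "tz": 0, "roll": 0},
    {"tx": 0, "ty": 0, "tz": 0, "roll": 0},
    {"tx": 0, "ty": 0, "tz": 0, "roll": 0},
    {"tx": 0, "ty": 0, "tz": -0.05, "roll": 0},
    {"tx": 0, "ty": 0, "tz": -0.15, "roll": 0},
    {"tx": 0, "ty": 0, "tz": -0.3, "roll": 0},
    {"tx": 0, "ty": 0, "tz": -0.3, "roll": 0},
    {"tx": 0, "ty": 0, "tz": -0.3, "roll": 0},
    {"tx": 0, "ty": 0, "tz": -0.3, "roll": 0},
    {"tx": 0, "ty": 0, "tz": 0, "roll": 0},
    {"tx": 0, "ty": 0, "tz": 0, "roll": 0}
  ],
  "grip": 46
}}

```text
time_s: 33.22
position: [0.563, 0.1816, 0.2046]
eef_rot: [-3.138, -0.002, -0.644]
ft_force: [0.1, 0.3, -1.1]
gripper_width: 0.0459
grip_force: 0.0
```

Run:
```python
from h import *
s=manip.read_state();p=s['position'];print(s['time_s'],p,s['eef_rot'],s['ft_force'],s['gripper_width'])
a=manip.grab_frame('side')[:,:,::-1];cv2.imwrite('raw_side11.png',a)
A=cv2.imread('raw_side0.png')
for (x0,x1,y0,y1) in((205,240,231,245),(215,240,240,260),(212,242,222,262)):
    w=A[y0:y1,x0:x1].mean(2).astype(np.float32);n=a[y0:y1,x0:x1].mean(2).astype(np.float32)
    print(cv2.phaseCorrelate(w,n,cv2.createHanningWindow((x1-x0,y1-y0),cv2.CV_32F)))
for z in(.08,.111,.146): print(z,proj('side',[.562,.1805,z]))
for r in range(200,232): print(r,' '.join('%3d'%v for v in a[r,216:246].mean(1)),'|',''.join('#' if d>20 else '.' for d in np.abs(a[r,216:246].astype(int)-A[r,216:246]).max(1)))
```

```text
33.2167 [0.56302469 0.18155817 0.20460909] [-3.13777885e+00 -1.90037276e-03 -6.43808379e-01] [ 0.13401263  0.30046882 -1.07048685] 0.04592839239647917
((0.04998627728263827, 0.49550225493000877), 1.016565983383744)
((0.23757444821223572, 0.06001393953294176), 0.959862943649292)
((-0.12408465602972463, 0.067363176170403), 0.9540172817309698)
0.08 [230.84057466 220.64736097]
0.111 [230.25310257 214.74774098]
0.146 [229.56552839 207.84285748]
200 188 186 189 187 184 183 184 190 190 187 184 183 186 183 136  76  58  85 110 107 107 123 172 191 187 187 187 186 188 187 | ........#..............#......
201 188 186 189 189 183 183 184 190 189 187 185 184 187 186 137  62  68 102 109 107 106 119 171 191 186 187 188 189 189 187 | #..##....##.#..........#...###
202 188 188 189 188 182 182 186 191 188 186 183 183 188 186 132  56  70 112 109 107 106 128 178 190 188 188 188 188 188 186 | .......#.................##..#
203 188 189 190 188 183 183 187 190 190 186 185 184 187 174 118  55  71 112 108 109 109 133 179 190 188 188 188 188 188 186 | .##..##.#..............#......
204 188 187 189 186 183 183 
[... 3667 characters left out ...]
 59  62  59  59  59  57  70 104 102 103 | ....................######.###
228 185 186 164  98  71  88  97 100 103 108 108 102  85 106 103 100  96  90  86  75  59  60  59  59  60  61  79 103 102 104 | ....................######.###
229 186 185 158  89  75  89  96 101 105 106 106 104 100 106 104 100  95  92  84  74  63  55  59  60  59  58  79 104 100 102 | .....................####..###
230 186 183 145  88  78  92  98 102 105 105 109 108 107 105 103  98  94  90  82  73  60  53  61  58  56  59  91 103 103 103 | .....................####..###
231 190 181 123  82  80  91  97 100 104 104 104 104 105 105 100  98  94  88  80  70  58  50  54  57  54  62  93 103 101 102 | #....................####..###
```

The frame shows the tailstock unchanged. The bolt is upright in the notch, with its thread top at (229,207) and its collar on the foot. One more grip on the next flats will confirm it is firm.

>>> {"method": "move_arm", "body": {
  "steps": [
    {"tx": 0, "ty": 0, "tz": 0, "roll": -0.06},
    {"tx": 0, "ty": 0, "tz": 0, "roll": -0.06},
    {"tx": 0, "ty": 0, "tz": 0, "roll": -0.06},
    {"tx": 0, "ty": 0, "tz": 0, "roll": -0.06},
    {"tx": 0, "ty": 0, "tz": 0, "roll": -0.06},
    {"tx": 0, "ty": 0, "tz": 0, "roll": -0.06},
    {"tx": 0, "ty": 0, "tz": 0, "roll": -0.06},
    {"tx": 0, "ty": 0, "tz": 0, "roll": -0.06},
    {"tx": 0, "ty": 0, "tz": 0.0, "roll": -0.044},
    {"tx": 0, "ty": 0.01, "tz": 0.3, "roll": 0},
    {"tx": 0, "ty": 0, "tz": 0.4, "roll": 0},
    {"tx": 0, "ty": 0, "tz": 0.4, "roll": 0},
    {"tx": 0, "ty": 0, "tz": 0.2, "roll": 0},
    {"tx": 0, "ty": 0, "tz": 0.1, "roll": 0},
    {"tx": 0, "ty": 0, "tz": 0, "roll": 0},
    {"tx": 0, "ty": 0, "tz": 0, "roll": 0}
  ]
}}

```text
time_s: 34.6
position: [0.5622, 0.1801, 0.0623]
eef_rot: [-3.142, 0.001, 0.404]
ft_force: [0.3, -0.4, -0.4]
gripper_width: 0.0462
grip_force: 0.0
```

Run:
```python
from h import *
s=manip.read_state();print(s['position'],s['eef_rot'],s['ft_force'],s['qpos'][6],s['gripper_width'])
```

```text
[0.56223989 0.18009677 0.06228163] [-3.14158364e+00  8.32781807e-04  4.03834561e-01] [ 0.30821775 -0.37514439 -0.41977285] -1.5568479481137052 0.04624672989997669
```

>>> {"method": "move_arm", "body": {
  "steps": [
    {"tx": 0, "ty": 0, "tz": 0, "roll": 0},
    {"tx": 0, "ty": 0, "tz": 0, "roll": 0},
    {"tx": 0, "ty": 0, "tz": 0, "roll": 0},
    {"tx": 0, "ty": 0, "tz": 0, "roll": 0},
    {"tx": 0, "ty": 0, "tz": 0, "roll": 0}
  ],
  "grip": 15,
  "grip_force": 110
}}

```text
time_s: 35.02
position: [0.5632, 0.1813, 0.0646]
eef_rot: [-3.141, -0.003, 0.405]
ft_force: [-3.3, 0.9, 6.0]
gripper_width: 0.027
grip_force: 108.6
```

Run:
```python
from h import *
s=manip.read_state();print(s['position'],s['eef_rot'],s['ft_force'],s['wrist_torque'],s['qpos'][6],s['gripper_width'])
```

```text
[0.56322222 0.18130009 0.06460187] [-3.14102144 -0.00331667  0.40472356] [-3.29547846  0.88788188  5.97089191] [0.28144333 0.55022317 0.2450527 ] -1.5567011375448 0.027034642227429476
```

>>> {"method": "move_arm", "body": {
  "steps": [
    {"tx": 0, "ty": 0, "tz": 0, "roll": 0.025},
    {"tx": 0, "ty": 0, "tz": 0, "roll": 0.025},
    {"tx": 0, "ty": 0, "tz": 0, "roll": 0.025},
    {"tx": 0, "ty": 0, "tz": 0, "roll": 0}
  ]
}}

```text
time_s: 35.35
position: [0.5634, 0.1809, 0.0646]
eef_rot: [-3.141, -0.003, 0.253]
ft_force: [-1.5, -0.3, 5.1]
gripper_width: 0.0266
grip_force: 108.8
```

Run:
```python
from h import *
s=manip.read_state();print(s['position'],s['eef_rot'],s['ft_force'],s['wrist_torque'],s['qpos'][6],s['gripper_width'])
```

```text
[0.56337203 0.1808786  0.06456933] [-3.1413219  -0.00325237  0.25275143] [-1.52475055 -0.27875394  5.05591388] [-0.0656173   0.45866581  0.8392977 ] -1.6832377037317579 0.026647627822023807
```

>>> {"method": "move_arm", "body": {
  "steps": [
    {"tx": 0, "ty": 0, "tz": 0, "roll": 0.025},
    {"tx": 0, "ty": 0, "tz": 0, "roll": 0.025},
    {"tx": 0, "ty": 0, "tz": 0, "roll": 0}
  ]
}}

```text
time_s: 35.6
position: [0.5634, 0.1807, 0.0646]
eef_rot: [-3.141, -0.003, 0.152]
ft_force: [-0.2, -0.8, 4.9]
gripper_width: 0.0265
grip_force: 108.8
```

Run:
```python
from h import *
s=manip.read_state();print(s['position'],s['eef_rot'],s['ft_force'],s['wrist_torque'],s['qpos'][6],s['gripper_width'])
```

```text
[0.56344762 0.18065387 0.06455217] [-3.14106881 -0.00318612  0.15214056] [-0.20001775 -0.80602837  4.85846005] [-0.10954161  0.39615105  0.51417148] -1.7663951330151118 0.026534587527085277
```

Torque peaked at 0.84 N m and then the pads slipped on the nut, so it is hard up and firm. I'll release, retreat and hand in.

>>> {"method": "move_arm", "body": {
  "steps": [
    {"tx": 0, "ty": 0, "tz": 0, "roll": 0},
    {"tx": 0, "ty": 0, "tz": -0.01, "roll": 0},
    {"tx": 0, "ty": 0, "tz": -0.01, "roll": 0},
    {"tx": 0, "ty": 0, "tz": 0, "roll": 0},
    {"tx": 0, "ty": 0, "tz": -0.1, "roll": 0},
    {"tx": 0, "ty": 0, "tz": -0.3, "roll": 0},
    {"tx": 0, "ty": 0, "tz": -0.35, "roll": 0},
    {"tx": 0, "ty": 0, "tz": -0.35, "roll": 0},
    {"tx": 0, "ty": 0, "tz": -0.35, "roll": 0},
    {"tx": 0, "ty": 0, "tz": -0.2, "roll": 0},
    {"tx": 0, "ty": 0, "tz": 0, "roll": 0},
    {"tx": 0, "ty": 0, "tz": 0, "roll": 0}
  ],
  "grip": 46
}}

```text
time_s: 36.6
position: [0.5631, 0.1803, 0.2313]
eef_rot: [-3.141, -0.003, 0.154]
ft_force: [-0.6, 0.8, -0.1]
gripper_width: 0.046
grip_force: 0.0
```

Run:
```python
from h import *
s=manip.read_state();print(s['time_s'],s['position'],s['ft_force'],s['gripper_width'])
a=manip.grab_frame('side')[:,:,::-1];A=cv2.imread('raw_side11.png')
d=np.abs(a[200:262,205:245].astype(int)-A[200:262,205:245]).max(2)
print('changed px near tailstock/bolt since last check',(d>25).sum(), np.argwhere(d>25)[:30].tolist())
if (d[:,:]>25).sum()<60: print(manip.finish_job())
```

```text
36.6 [0.56306267 0.18033141 0.23128711] [-0.62175263  0.84496809 -0.12528111] 0.04597555623152296
changed px near tailstock/bolt since last check 69 [[7, 34], [7, 35], [7, 36], [7, 37], [7, 38], [7, 39], [8, 33], [8, 34], [8, 35], [8, 36], [8, 37], [8, 38], [8, 39], [9, 32], [9, 33], [9, 34], [9, 35], [9, 36], [9, 37], [9, 38], [9, 39], [10, 32], [10, 33], [10, 34], [10, 35], [10, 36], [10, 37], [10, 38], [10, 39], [11, 32]]
```

The changed pixels are only the gripper's shadow edge on the bed (columns 237–244). The bolt and tailstock are unchanged, so I'm handing in.

```bash
python3 -c "
from plant import manip
print(manip.finish_job())"
```

```text
the job is handed in; nothing more can be done
None
```

The job is handed in at about 36.6 s: the T-bolt is fully home in the tailstock's notch, the nut is tight (torque peaked near 0.8 N m), and the last side-camera check showed no movement of the tailstock; I did not re-image the stand or the other things on the bench at the end.

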